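# Scoop antenna insulators into the kit tub

## Robot

A 7-joint arm with a two-finger parallel gripper is mounted at the origin on the work surface. World frame = base frame: x ahead of the robot, y to its left, z up, the work surface at z = 0. Lengths are in m, angles in rad, forces in N, time in s.
With the tool pointing down it reaches from about 0.4 to 0.875 m from the base axis. Payload 6.5 kg.
Tool frame: the origin (TCP) lies on the centre line of the jaws, within the pads' length; the fingertips stand 8 mm ahead of it and the grasp point (between the pads) lies 11 mm behind it; z points along the fingers, y is the direction in which the jaws open and shut (so a half turn about z gives the same grasp; the last joint's range is limited). The gripper opens to 88 mm and grips with 3 to 60 N. Pads are 18 mm wide; open, the fingers measure 123 mm over their backs; the gripper's body (75 mm by 187 mm) begins 45 mm behind the grasp point.
Start: joints at [-1.194, 0.536, -0.004, 1.538, 0.003, 1.067, -0.071], TCP at [0.279, 0.587, 0.247] pointing down, gripper open.
Joint ranges: [-2.7, 2.7], [-0.37, 2.16], [-1.27, 1.26], [0.24, 2.4], [-1.31, 4.45], [0.19, 1.91], [-2.76, 2.76]. Speed limits (rad/s): [2.39, 2.39, 3.14, 3.14, 3.14, 3.14, 3.14].

## Interface

Orientations are given as a rotation vector (axis times angle).
In Python, from plant import manip gives the robot as it stands.
- The arm moves only by the shell command python3 -m pendant 'ROWS' [OPENING] [FORCE]. ROWS is JSON, a list of rows, each an object with "travel": the shift along the tool's x, y, z as a fraction of full scale, a list of three; "dr": the turn, a rotation vector about the tool's x, y, z as a fraction of full scale, a list of three. A call has 1 to 5 rows; each row shifts and turns the commanded pose from where the row before left it, along the tool's axes as they then stand; what a row does not reach is not made up. Full scale, the value 1, is 25 mm for a shift and 5 degrees for a turn. A row lasts 1/12 s, in which the tool goes at most 41.7 mm and 7.16 degrees, less where a joint would pass 70% of its speed; a pose out of reach is approached as far as the arm can. A call with a number of a shift or a turn outside -1 to 1 is refused whole. A call with a gripper value outside its range is refused whole. OPENING is the opening, from -1 (shut) to 1 (fully open), set as the call begins (- or left out, the last holds). The fingers move at their own pace and stop on an object; FORCE is the grip in N (left out, the last holds). Time passes only in rows, so rows that do not move let the fingers close. It gives the time, the measured TCP pose, the force and the opening at its end, in the units of the state.
- manip.observe(): the state, without advancing time (a new reading comes with each control period).
- manip.grab_frame(name): name is "scene" or "top" or "wrist"; returns the picture (400x640x3 uint8, red, green, blue); there is no depth.
- manip.camera_model(name): a dict with "vfov" (degrees; the focal length in pixels is half the picture's height over the tangent of half this angle, whatever the lens; pixels are square), "cx", "cy" (the principal point, pixels), "rvec" (rotation vector, rad) and "tvec" (3), from world to camera coordinates, as OpenCV has them. Camera axes: x right, y down, z forward; pixel columns grow to the right and rows downward; lengths in m; the calibration is good to about 2 mm. A picture is of the moment at which its call begins: read the wrist's pose just before it. camera_model takes no time and is no camera call; for the wrist camera it gives the pose at the moment of the call.
- manip.sign_off(): hands the job in, once; it reports no verdict.
The state is a dict: "time": time; "joints": joint angles; "joint_vel": joint speeds; "joint_efforts": joint torques, N m; "eef_pos": TCP position; "tcp_rot": TCP orientation; "ft_force": force on the tool from outside, world axes, zero at the start; "ft_torque": the same for the moment, N m; "opening": opening from 0.0 (shut) to 1.0 (fully open).
Only numpy, scipy, OpenCV 4.12 (cv2) and the standard library are available. Lean on these libraries where they do the work, as an engineer would, in place of code of your own. Each camera call takes 0.05 s, during which the arm holds its last target. There are 200 camera calls.

## Task

With the steel scoop, gather the three porcelain egg insulators from the grey parts tray, lift them out and tip all three into the black tub, then set the scoop back standing on its rubber mat. Only the scoop may touch the insulators, not the gripper: they are fragile, so do not drop them from a height. Leave the mug, the handheld radio and the meter where they are.

Things in the scene. Friction and masses are not known exactly. Their poses are not given: they have to be found in the camera images.
- tray: long grey metal parts tray, fixed to the bench, open on top: outside 270 mm along x, 138 mm along y, 50 mm high; walls and floor 5 mm thick (inside 260 x 128 mm). Origin at the centre of its underside. Its -x end (front wall) faces roughly to the robot and the insulators lie in that half; the +x half is empty.
- tub: square black plastic tub, fixed to the bench, open on top: outside 170 x 170 mm, 70 mm high, walls and floor 5 mm thick. Origin at the centre of its underside.
- mat: black rubber mat stuck to the bench, 170 mm (x) x 140 mm (y) x 4 mm thick: the scoop's place. Origin at the centre of its underside.
- scoop: steel hand scoop, 280 g, standing flat on the mat. Origin at the centre of its flat underside, z up. Floor 116 x 116 mm, 2.5 mm thick; open mouth at -x. Back wall 42 mm high at x = +58 mm; side walls at y = +-58 mm, 3 mm thick, 40 mm high at the rear, 22 mm from x = -2 to -32 mm, none nearer the lip. Upright handle at the back, up to z = 132 mm; rearmost point x = +79 mm.
- scoop_grip (a point): point on the scoop's upright handle to hold: at x = +66 mm, y = 0, z = 105 mm of the scoop. The black grip there is 26 mm along the scoop's x, 20 mm along y (pinch across y from above), z = 60 to 132 mm.
- scoop_lip (a point): middle of the scoop's straight lip, underside: x = -58 mm, y = 0, z = 0 of the scoop.
- egg1: egg insulator 1 of three alike: white glazed porcelain, stubby egg shape, 50 mm long, 40 mm thick in the middle, 90 g; origin at its centre, x along its length. Lies on the tray's floor near the tray's front wall and rolls easily.
- egg2: egg insulator 2 of three alike: white glazed porcelain, stubby egg shape, 50 mm long, 40 mm thick in the middle, 90 g; origin at its centre, x along its length. Lies on the tray's floor near the tray's front wall and rolls easily.
- egg3: egg insulator 3 of three alike: white glazed porcelain, stubby egg shape, 50 mm long, 40 mm thick in the middle, 90 g; origin at its centre, x along its length. Lies on the tray's floor near the tray's front wall and rolls easily.
- mug: blue mug, 80 mm wide, 90 mm high, bystander; origin at the centre of its underside.
- handheld: handheld radio lying flat, 115 x 56 x 34 mm with a 75 mm stub aerial on its +x end, bystander; origin under the centre of its case.
- meter: grey meter box, 110 x 130 x 75 mm, bystander; origin at the centre of its underside.
Mind the look-alikes: they are no part of the job. There is more than one size of the mat; the one meant has the size given above.

How it is judged:
By the outcome, as a careful person would: the job done as asked, in the order asked, and still so for the second after the job is handed in, with the robot touching nothing.
It also fails if it takes over 61 s, if anything falls off the work surface, if the arm or the gripper's body presses on something with over 40 N, if the wrist force passes 120 N, or if a joint passes its speed limit or range.

## Working session

There is one attempt and no reset: what is moved stays moved. The work goes in short steps, Python scripts to look and compute and a shell command to move; the robot and the scene stay as the last step left them, time stands still between calls to the robot, and variables do not carry over. Pictures are saved under pics/ and viewed, about 8 in all and at most 12, crops included, and the job is handed in when it is done.

```bash
ls; mkdir -p pics
cat > h.py <<'E'
import numpy as np, cv2
from scipy.spatial.transform import Rotation as R
from plant import manip
def K(m): 
    f=200/np.tan(np.radians(m['vfov'])/2); return f,m['cx'],m['cy']
def ray(m,u,v,z):
    f,cx,cy=K(m); Rm=R.from_rotvec(m['rvec']).as_matrix(); c=-Rm.T@np.array(m['tvec'])
    d=Rm.T@np.array([(u-cx)/f,(v-cy)/f,1]); return c+d*(z-c[2])/d[2]
def proj(m,p):
    f,cx,cy=K(m); q=R.from_rotvec(m['rvec']).as_matrix()@np.array(p)+m['tvec']; return q[0]/q[2]*f+cx,q[1]/q[2]*f+cy
def snap(n,fn):
    m=manip.camera_model(n); im=manip.grab_frame(n); cv2.imwrite('pics/'+fn+'.png',im[:,:,::-1]); return im,m
E
python3 - <<'E'
from h import *
for n in('top','scene'):
    im,m=snap(n,n+'0'); print(m)
s=manip.observe(); print(s)
E
```

```text
pics
{'vfov': 52.10808645857124, 'cx': 323.4019350670675, 'cy': 199.29493968525787, 'rvec': array([ 2.2149009 , -2.14906857,  0.07104544]), 'tvec': array([-0.00262511,  0.462366  ,  1.21844874])}
{'vfov': 53.802331593185734, 'cx': 321.08705833817453, 'cy': 200.20203748318852, 'rvec': array([ 2.03765067,  0.65531235, -0.33850729]), 'tvec': array([-0.3688229 , -0.06646023,  1.55859039])}
{'time': 0.1, 'joints': array([-1.1942392 ,  0.53709036, -0.00441523,  1.53874072,  0.00259947,
        1.06734374, -0.07121108]), 'joint_vel': array([ 0.00082566, -0.00215065,  0.0008598 , -0.00221086,  0.00209087,
       -0.00126247, -0.00095819]), 'joint_efforts': array([ 1.34519767e-03, -5.72075486e+01,  9.93352756e-01, -2.52228481e+01,
       -5.61627781e-02,  1.35185491e-02,  8.20210698e-05]), 'eef_pos': array([0.27827279, 0.58682241, 0.24594005]), 'tcp_rot': array([-6.89704313e-01, -3.06472248e+00,  2.45204766e-03]), 'ft_force': array([-0.37086638, -0.52674738, -1.61257763]), 'ft_torque': array([ 0.01160842, -0.04157782, -0.02623558]), 'opening': 1.0039685822401785}
```

View pics/top0.png

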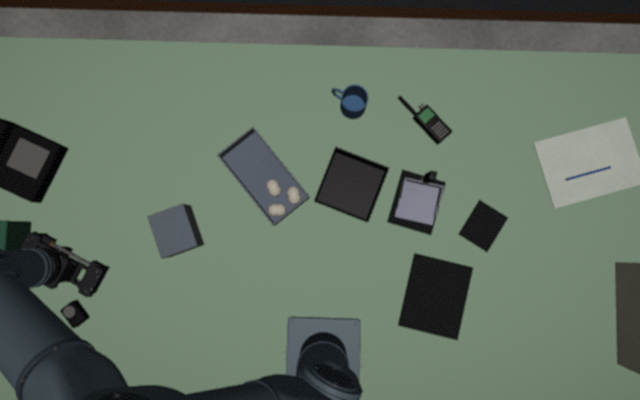

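View pics/scene0.png

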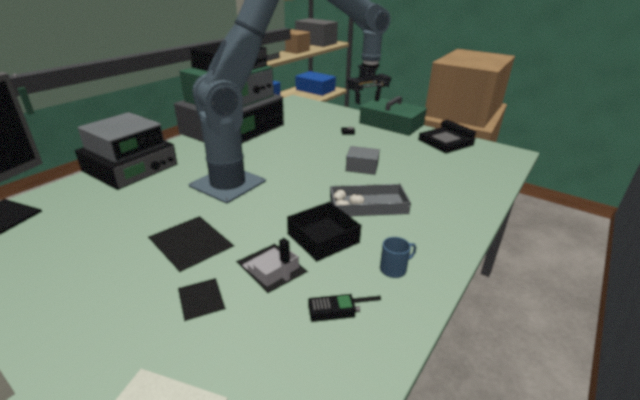

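Top view: tray around (263,177) with its eggs end at (285,200), tub (352,184), scoop on its mat (417,200) with the handle at (431,177), bigger and smaller decoy mats at (436,296) and (483,226), mug (353,101), radio (432,122), meter (175,231). The scene view agrees.

Run:
```python
from h import *
im=cv2.imread('pics/top0.png'); m=manip.camera_model('top')
hsv=cv2.cvtColor(im,cv2.COLOR_BGR2HSV)
for (u,v) in [(600,60),(263,170),(352,170),(417,200),(436,296),(275,187),(393,215)]: print(u,v,hsv[v,u],im[v,u])
green=((hsv[...,0]>45)&(hsv[...,0]<80)&(hsv[...,2]>90)).astype(np.uint8)
ng=(1-green)*255
c,_=cv2.findContours(ng,cv2.RETR_EXTERNAL,cv2.CHAIN_APPROX_NONE)
for k in c:
    a=cv2.contourArea(k)
    if 300<a<9000:
        r=cv2.minAreaRect(k); b=cv2.boxPoints(r)
        P=[ray(m,*q,0.0)[:2] for q in b]
        print('area',a,'cen',np.round(r[0]),'sizes mm z0',np.round([1000*np.linalg.norm(P[0]-P[1]),1000*np.linalg.norm(P[1]-P[2])]),'box',b.round(1).tolist())
# egg
eg=((im.min(2)>95)&(im[...,2]>im[...,0].astype(int)+8)).astype(np.uint8)
c,_=cv2.findContours(eg,cv2.RETR_EXTERNAL,cv2.CHAIN_APPROX_NONE)
for k in c:
    if 30<cv2.contourArea(k)<1500: r=cv2.minAreaRect(k); print('egg',r, ray(m,*r[0],.03))
sc=cv2.resize(im[90:290,200:520],None,fx=2.5,fy=2.5,interpolation=cv2.INTER_CUBIC); cv2.imwrite('pics/crop.png',sc)
```

```text
600 60 [ 58  38 128] [109 128 110]
263 170 [107  40 102] [102  93  86]
352 170 [12 27 47] [42 44 47]
417 200 [120  22 142] [142 130 130]
436 296 [90 13 20] [20 20 19]
275 187 [ 18  31 165] [145 157 165]
393 215 [90 23 33] [33 33 30]
area 462.0 cen [ 75. 313.] sizes mm z0 [61. 74.] box [[58.900001525878906, 309.79998779296875], [75.5, 297.3999938964844], [90.19999694824219, 316.8999938964844], [73.5, 329.3999938964844]]
area 2381.0 cen [627. 317.] sizes mm z0 [ 72. 326.] box [[615.0, 262.0], [639.0, 262.0], [639.0, 373.0], [615.0, 373.0]]
area 4422.0 cen [435. 296.] sizes mm z0 [225. 185.] box [[397.0, 326.1000061035156], [413.70001220703125, 252.6999969482422], [473.6000061035156, 266.20001220703125], [456.8999938964844, 339.70001220703125]]
area 1925.5 cen [175. 230.] sizes mm z0 [136. 141.] box [[146.8000030517578, 215.8000030517578], [189.0, 201.1999969482422], [204.0, 244.60000610351562], [161.8000030517578, 259.20001220703125]]
area 1315.5 cen [483. 226.] sizes mm z0 [125. 102.] box [[457.70001220703125, 233.8000030517578], [478.8999938964844, 199.3000030517578], [508.0, 217.199
[... 1017 characters left out ...]
424. 115.] sizes mm z0 [ 65. 192.] box [[395.1000061035156, 99.5999984741211], [410.1000061035156, 85.69999694824219], [452.1000061035156, 131.1999969482422], [437.1000061035156, 145.10000610351562]]
area 816.0 cen [353.  99.] sizes mm z0 [ 99. 116.] box [[330.79998779296875, 89.5], [359.3999938964844, 76.0], [375.0, 109.0], [346.5, 122.5]]
egg ((276.5, 209.5), (11.0, 15.0), 90.0) [0.42658274 0.15010217 0.03      ]
egg ((293.0675964355469, 194.9053955078125), (16.27549934387207, 11.343530654907227), 80.53767395019531) [0.47170084 0.10225557 0.03      ]
egg ((273.20001220703125, 187.4000244140625), (16.099689483642578, 11.627553939819336), 63.43495178222656) [0.49244917 0.1625322  0.03      ]
```

View pics/crop.png

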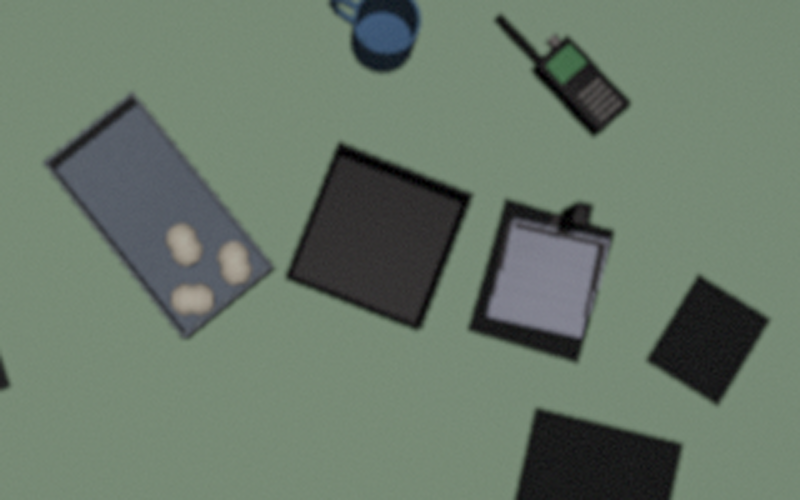

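Crop: three eggs sit in the tray's front end (tray corners at crop (47,162), (133,95), (272,268), (186,338)). The tub's rim corners are (288,277), (340,145), (470,195), (418,327). The scoop's lip runs from (487,318) to (580,338) and its handle is at (577,215). Next I turn these into positions.

```bash
cat >> h.py <<'E'
def yaw(v): return np.degrees(np.arctan2(v[1],v[0]))
E
python3 - <<'E'
from h import *
m=manip.camera_model('top'); f=lambda p,z: ray(m,p[0]/2.5+200,p[1]/2.5+90,z)
Rm=R.from_rotvec(m['rvec']).as_matrix(); print('cam',-Rm.T@m['tvec'])
def quad(n,ps,z):
    P=np.array([f(p,z) for p in ps]); L=[np.linalg.norm(P[i]-P[(i+1)%4]) for i in range(4)]
    print(n,'cen',P.mean(0).round(4),'sides',np.round(L,3),'yaw01',[round(yaw(P[(i+1)%4]-P[i]),1) for i in range(4)])
    return P.mean(0)
t=quad('tray',[(186,338),(47,162),(133,95),(272,268)],.05)
quad('tub',[(288,277),(340,145),(470,195),(418,327)],.07)
quad('mat',[(470,327),(508,200),(613,235),(578,360)],.004)
quad('scoopfloor',[(487,318),(515,222),(603,240),(580,338)],.005)
lip=f((533.5,328),.0025); hd=f((577,215),.12); print('lip',lip,'handle',hd, hd-lip, yaw(hd-lip))
E
```

```text
cam [0.37453578 0.00248322 1.2482481 ]
tray cen [0.5233 0.1894 0.05  ] sides [0.267 0.129 0.265 0.13 ] yaw01 [np.float64(40.4), np.float64(-49.7), np.float64(-139.5), np.float64(131.0)]
tub cen [ 0.5045 -0.0693  0.07  ] sides [0.166 0.162 0.165 0.16 ] yaw01 [np.float64(-19.7), np.float64(-109.6), np.float64(159.8), np.float64(70.7)]
mat cen [ 0.4632 -0.2734  0.004 ] sides [0.163 0.135 0.159 0.136] yaw01 [np.float64(-15.5), np.float64(-107.0), np.float64(165.1), np.float64(74.7)]
scoopfloor cen [ 0.4643 -0.278   0.005 ] sides [0.123 0.109 0.123 0.115] yaw01 [np.float64(-15.2), np.float64(-100.0), np.float64(167.5), np.float64(79.6)]
lip [ 0.40474098 -0.26390048  0.0025    ] handle [ 0.52851679 -0.28510463  0.12      ] [ 0.12377581 -0.02120415  0.1175    ] -9.721028944383374
```

```bash
P="python3 -m pendant"
python3 -m pendant '[{"travel":[-0.5,-1,0],"dr":[0,0,-0.87]},{"travel":[-0.5,-1,0],"dr":[0,0,-0.87]},{"travel":[-0.5,-1,0],"dr":[0,0,-0.87]},{"travel":[-0.53,-1,0],"dr":[0,0,0]},{"travel":[-0.53,-1,0],"dr":[0,0,0]}]' 1
python3 -m pendant '[{"travel":[-0.53,-1,0],"dr":[0,0,0]},{"travel":[-0.53,-1,0],"dr":[0,0,0]},{"travel":[-0.53,-1,0],"dr":[0,0,0]},{"travel":[-0.53,-1,0],"dr":[0,0,0]},{"travel":[-0.53,-1,0],"dr":[0,0,0]}]'
python3 -m pendant '[{"travel":[-0.53,-1,0],"dr":[0,0,0]},{"travel":[-0.53,-1,0],"dr":[0,0,0]},{"travel":[-0.53,-1,0],"dr":[0,0,0]},{"travel":[-0.53,-1,0],"dr":[0,0,0]},{"travel":[-0.53,-1,0],"dr":[0,0,0]}]'
python3 -m pendant '[{"travel":[-0.53,-1,0],"dr":[0,0,0]},{"travel":[-0.53,-1,0],"dr":[0,0,0]},{"travel":[-0.53,-1,0],"dr":[0,0,0]},{"travel":[-0.53,-1,0],"dr":[0,0,0]},{"travel":[-0.53,-1,0],"dr":[0,0,0]}]'
python3 -c "
from plant import manip; s=manip.observe(); print(s['joints'])"
```

```text
time: 0.52
eef_pos: [0.3016, 0.4479, 0.2463]
tcp_rot: [-0.336, -3.123, 0.001]
ft_force: [0.3, -0.2, 0.1]
opening: 1.0
time: 0.93
eef_pos: [0.3399, 0.3117, 0.2465]
tcp_rot: [-0.337, -3.123, 0.001]
ft_force: [1.1, 0.6, 0.3]
opening: 0.996
time: 1.35
eef_pos: [0.3778, 0.1755, 0.2466]
tcp_rot: [-0.337, -3.123, 0.0]
ft_force: [0.4, -0.4, -0.0]
opening: 1.002
time: 1.77
eef_pos: [0.4159, 0.0393, 0.2467]
tcp_rot: [-0.337, -3.123, 0.0]
ft_force: [0.7, -0.2, 0.2]
opening: 1.0
[-0.42125142  0.13328852  0.2394771   2.1270157  -0.04077118  0.88563897
  1.19786617]
```

```bash
python3 -m pendant '[{"travel":[-0.59,-0.98,0],"dr":[0,0,0]},{"travel":[-0.59,-0.98,0],"dr":[0,0,0]},{"travel":[-0.59,-0.98,0],"dr":[0,0,0]},{"travel":[-0.59,-0.98,0],"dr":[0,0,0]},{"travel":[-0.59,-0.98,0],"dr":[0,0,0]}]'
python3 -m pendant '[{"travel":[-0.59,-0.98,0],"dr":[0,0,0]},{"travel":[-0.59,-0.98,0],"dr":[0,0,0]},{"travel":[-0.59,-0.98,0],"dr":[0,0,0]},{"travel":[-0.59,-0.98,0],"dr":[0,0,0]},{"travel":[-0.59,-0.98,0],"dr":[0,0,0]}]'
python3 -m pendant '[{"travel":[-0.59,-0.98,0],"dr":[0,0,0]},{"travel":[-0.59,-0.98,0],"dr":[0,0,0]},{"travel":[0,0,0],"dr":[0,0,0]}]'
python3 - <<'E'
from h import *
im,m=snap('wrist','w1'); print(m, -R.from_rotvec(m['rvec']).as_matrix().T@m['tvec'])
im,m=snap('top','top1')
E
```

```text
time: 2.18
eef_pos: [0.4619, -0.096, 0.2466]
tcp_rot: [-0.337, -3.123, -0.0]
ft_force: [0.6, -0.1, 0.7]
opening: 1.0
time: 2.6
eef_pos: [0.5079, -0.2313, 0.2464]
tcp_rot: [-0.337, -3.123, -0.0]
ft_force: [0.9, 0.3, 0.2]
opening: 0.998
time: 2.85
eef_pos: [0.526, -0.2901, 0.2466]
tcp_rot: [0.345, 3.122, -0.006]
ft_force: [0.4, 0.1, 0.5]
opening: 1.002
{'vfov': 63.88604254727315, 'cx': 316.3831914126896, 'cy': 203.88426751274193, 'rvec': array([-2.2456581 , -1.7980896 , -0.28443574]), 'tvec': array([ 0.16717469, -0.59092363,  0.20998193])} [ 0.44702035 -0.27029594  0.38515377]
```

View pics/w1.png

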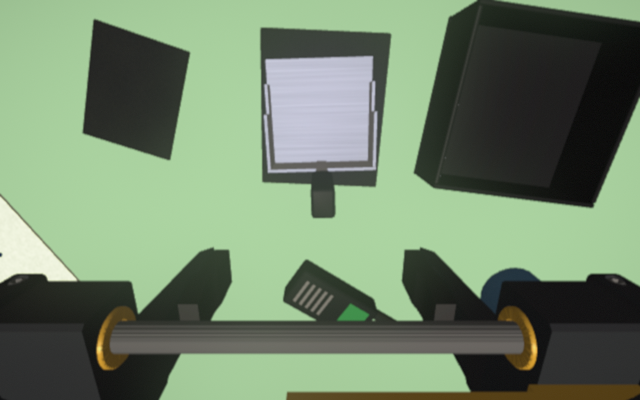

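Wrist view: the scoop is on its mat with lip corners at (266,59) and (373,56). Its back-wall top corners are (268,172) and (377,169), and the top end of the handle is at (323,217).

Run:
```python
from h import *
m=manip.camera_model('wrist'); im=cv2.imread('pics/w1.png')
a,b=ray(m,265.5,58.5,.0065),ray(m,373.5,55.5,.0065); c,d=ray(m,268,172.5,.046),ray(m,377.5,169.5,.046)
print('lip',a,b,np.linalg.norm(a-b),'yaw',yaw(b-a)-90)
print('rear',c,d,np.linalg.norm(c-d),yaw(d-c)-90, 'len',np.linalg.norm((a+b-c-d)[:2]/2))
ax=(c+d-a-b)[:2]; print('axis yaw',yaw(ax))
for r in (185,195,205,213): 
    row=im[r,290:360].max(1); k=np.where(row<90)[0]+290; print(r,k.min(),k.max())
print('top far L/R',ray(m,311.5,216.5,.136),ray(m,335,216.5,.136))
for n,P in [('mat',[(263,28),(390,34.5),(376,186),(262,181)])]:
    Q=np.array([ray(m,*p,.004) for p in P]); print(n,Q.mean(0),[np.linalg.norm(Q[i]-Q[i-1]).round(4) for i in range(4)],yaw(Q[3]-Q[0]),yaw(Q[2]-Q[1]),yaw(Q[1]-Q[0])-90)
Q=np.array([ray(m,*p,.07) for p in [(480,0),(434,188),(592,207)]]);print('tub',Q,np.linalg.norm(Q[1]-Q[2]),yaw(Q[2]-Q[1]),Q[1]+(Q[2]-Q[1])/2)
s=manip.observe(); T=R.from_rotvec(s['tcp_rot']).as_matrix(); print(s['eef_pos'],T,yaw(T[:,0]))
```

```text
lip [ 0.39443278 -0.31075137  0.0065    ] [ 0.41670727 -0.19630488  0.0065    ] 0.11659396325388544 yaw -11.013674219903393
rear [ 0.50913138 -0.33316111  0.046     ] [ 0.53134452 -0.21748766  0.046     ] 0.11778697477067394 -10.87035650702525 len 0.1167210780089334
axis yaw -10.76247618037699
185 312 333
195 312 333
205 312 333
213 312 333
top far L/R [ 0.53618876 -0.28990256  0.136     ] [ 0.54038425 -0.27092718  0.136     ]
mat [ 0.4630781  -0.26228195  0.004     ] [np.float64(0.1669), np.float64(0.1351), np.float64(0.1668), np.float64(0.1397)] -15.851995481614571 -14.27913019906447 -15.090507256179734
tub [[ 0.39856148 -0.11208556  0.07      ]
 [ 0.55665991 -0.16787621  0.07      ]
 [ 0.61240322 -0.01017813  0.07      ]] 0.1672602814790385 70.53245433833348 [ 0.58453157 -0.08902717  0.07      ]
[ 0.5256729  -0.28495257  0.24611235] [[-9.76576837e-01  2.15165815e-01 -1.16311200e-03]
 [ 2.15165826e-01  9.76577520e-01  1.17186464e-04]
 [ 1.16108356e-03 -1.35820370e-04 -9.99999317e-01]] 167.57473533751607
```

Run:
```python
from h import *
im0=cv2.imread('pics/w1.png'); m0=None
im,m=snap('wrist','w2'); s=manip.observe(); print(s['eef_pos'],-R.from_rotvec(m['rvec']).as_matrix().T@m['tvec'])
sh=cv2.phaseCorrelate(im0[:230,60:,1].astype(np.float64),im[:230,60:,1].astype(np.float64)); print(sh)
sh=np.array(sh[0])
a,b=ray(m,265.5+sh[0],58.5+sh[1],.0065),ray(m,373.5+sh[0],55.5+sh[1],.0065); c,d=ray(m,268+sh[0],172.5+sh[1],.046),ray(m,377.5+sh[0],169.5+sh[1],.046)
print((a+b+c+d)/4, yaw(b-a)-90,yaw(d-c)-90)
# check top: handle and tub etc. project into top1
mt=manip.camera_model('top'); t=cv2.imread('pics/top1.png')
print('top proj of tub corners',[proj(mt,p) for p in [(.5567,-.1679,.07),(.6124,-.0102,.07),(.3986,-.1121,.07)]])
print('top proj mat cen',proj(mt,(.4631,-.2623,.004)))
```

```text
[ 0.52576162 -0.28358024  0.24613085] [ 0.44679265 -0.26597816  0.38485794]
((-0.08873313825472451, -0.28897934612709264), 0.16977295587461216)
[ 0.46258934 -0.26445595  0.02625   ] -11.014054115074515 -10.87082032588738
top proj of tub corners [(np.float64(386.03655165362846), np.float64(167.3690946236565)), (np.float64(332.2561292155729), np.float64(146.82881728550277)), (np.float64(365.5455584095785), np.float64(221.3206516464542))]
top proj mat cen (np.float64(413.2615105524459), np.float64(201.99132727415895))
```

```bash
python3 -m pendant '[{"travel":[-0.01,0.27,0.4],"dr":[0,0,-0.3]},{"travel":[0,0,0.8],"dr":[0,0,0]},{"travel":[0,0,0.8],"dr":[0,0,0]},{"travel":[0,0,0.8],"dr":[0,0,0]},{"travel":[0,0,0.8],"dr":[0,0,0]}]' 1 60
python3 -m pendant '[{"travel":[0,0,0.8],"dr":[0,0,0]},{"travel":[0,0,0.8],"dr":[0,0,0]},{"travel":[0,0,0.7],"dr":[0,0,0]},{"travel":[0,0,0],"dr":[0,0,0]},{"travel":[0,0,0],"dr":[0,0,0]}]'
python3 -m pendant '[{"travel":[0,0,0],"dr":[0,0,0]},{"travel":[0,0,0],"dr":[0,0,0]},{"travel":[0,0,0],"dr":[0,0,0]},{"travel":[0,0,0],"dr":[0,0,0]}]' -1 60
python3 -m pendant '[{"travel":[0,0,0],"dr":[0,0,0]},{"travel":[0,0,0],"dr":[0,0,0]},{"travel":[0,0,0],"dr":[0,0,0]}]'
```

```text
time: 3.42
eef_pos: [0.5279, -0.2751, 0.1553]
tcp_rot: [-0.29, -3.128, -0.002]
ft_force: [0.1, -0.7, -0.2]
opening: 0.999
time: 3.83
eef_pos: [0.5273, -0.2757, 0.0984]
tcp_rot: [-0.292, -3.126, -0.002]
ft_force: [0.5, -0.2, 1.1]
opening: 0.999
time: 4.17
eef_pos: [0.5284, -0.2778, 0.1001]
tcp_rot: [0.296, 3.126, -0.001]
ft_force: [-0.5, 0.6, -0.7]
opening: 0.72
time: 4.42
eef_pos: [0.5279, -0.2778, 0.0994]
tcp_rot: [0.296, 3.127, -0.0]
ft_force: [0.3, 0.6, 0.3]
opening: 0.492
```

```bash
python3 -m pendant '[{"travel":[0,0,0],"dr":[0,0,0]},{"travel":[0,0,0],"dr":[0,0,0]},{"travel":[0,0,0],"dr":[0,0,0]},{"travel":[0,0,0],"dr":[0,0,0]},{"travel":[0,0,0],"dr":[0,0,0]}]'
python3 -m pendant '[{"travel":[0,0,0],"dr":[0,0,0]},{"travel":[0,0,0],"dr":[0,0,0]}]'
python3 -m pendant '[{"travel":[0,0,-0.8],"dr":[0,0,0]},{"travel":[0,0,-1],"dr":[0,0,0]},{"travel":[0,0,-1],"dr":[0,0,0]},{"travel":[0,0,-1],"dr":[0,0,0]},{"travel":[0,0,-1],"dr":[0,0,0]}]'
python3 -m pendant '[{"travel":[0,0,-1],"dr":[0,0,0]},{"travel":[0,0,0],"dr":[0,0,0]},{"travel":[0,0,0],"dr":[0,0,0]}]'
python3 -c "
from plant import manip; s=manip.observe(); print(s['joints'],s['eef_pos'],s['tcp_rot'])"
```

```text
time: 4.83
eef_pos: [0.5279, -0.278, 0.0993]
tcp_rot: [0.297, 3.127, -0.0]
ft_force: [0.6, -1.4, 0.7]
opening: 0.226
time: 5.0
eef_pos: [0.5279, -0.278, 0.0993]
tcp_rot: [0.296, 3.127, -0.001]
ft_force: [-1.1, -2.1, 1.7]
opening: 0.222
time: 5.42
eef_pos: [0.5271, -0.2766, 0.2195]
tcp_rot: [-0.295, -3.125, -0.002]
ft_force: [0.8, 0.2, -3.7]
opening: 0.219
time: 5.67
eef_pos: [0.5281, -0.2772, 0.2444]
tcp_rot: [0.295, 3.127, 0.001]
ft_force: [-0.1, 1.0, -3.3]
opening: 0.223
[ 0.11821965  0.46671611  0.39440563  1.7078539  -0.20695384  1.00721372
  1.96816163] [ 0.52813495 -0.27724922  0.24438169] [2.95184865e-01 3.12654384e+00 6.58369830e-04]
```

```bash
python3 -m pendant '[{"travel":[-0.1,0.5,-0.24],"dr":[0,0,0]},{"travel":[-0.21,1,-0.24],"dr":[0,0,0]},{"travel":[-0.21,1,-0.24],"dr":[0,0,0]},{"travel":[-0.21,1,-0.24],"dr":[0,0,0]},{"travel":[-0.21,1,-0.24],"dr":[0,0,0]}]'
python3 -m pendant '[{"travel":[-0.21,1,-0.24],"dr":[0,0,0]},{"travel":[-0.21,1,-0.24],"dr":[0,0,0]},{"travel":[-0.21,1,-0.24],"dr":[0,0,0]},{"travel":[-0.21,1,-0.24],"dr":[0,0,0]},{"travel":[-0.21,1,-0.24],"dr":[0,0,0]}]'
python3 -m pendant '[{"travel":[-0.21,1,-0.24],"dr":[0,0,0]},{"travel":[-0.21,1,-0.24],"dr":[0,0,0]},{"travel":[-0.21,1,-0.24],"dr":[0,0,0]},{"travel":[-0.21,1,-0.24],"dr":[0,0,0]},{"travel":[-0.1,0.5,0],"dr":[0,0,0]}]'
python3 -m pendant '[{"travel":[0,0,0],"dr":[0,0,-1]},{"travel":[0,0,0],"dr":[0,0,-1]},{"travel":[0,0,0],"dr":[0,0,-1]},{"travel":[0,0,0],"dr":[0,0,-1]},{"travel":[0,0,0],"dr":[0,0,-1]}]'
python3 -m pendant '[{"travel":[0,0,0],"dr":[0,0,-1]},{"travel":[0,0,0],"dr":[0,0,-1]},{"travel":[0,0,0],"dr":[0,0,-1]},{"travel":[0,0,0],"dr":[0,0,-1]},{"travel":[0,0,0],"dr":[0,0,-1]}]'
python3 -m pendant '[{"travel":[0,0,0],"dr":[0,0,-0.24]},{"travel":[0,0,0],"dr":[0,0,0]},{"travel":[0,0,0],"dr":[0,0,0]},{"travel":[0,0,0],"dr":[0,0,0]}]'
python3 - <<'E'
from h import *
im,m=snap('wrist','w3'); s=manip.observe(); print(s['joints'],s['eef_pos'],s['tcp_rot'])
np.save('w3.npy',np.r_[m['rvec'],m['tvec']])
E
```

```text
time: 6.08
eef_pos: [0.571, -0.1697, 0.2717]
tcp_rot: [-0.295, -3.123, -0.001]
ft_force: [0.9, -0.2, -2.9]
opening: 0.226
time: 6.5
eef_pos: [0.6203, -0.052, 0.3015]
tcp_rot: [-0.295, -3.123, 0.0]
ft_force: [0.6, -0.1, -3.4]
opening: 0.223
time: 6.92
eef_pos: [0.6656, 0.0571, 0.3261]
tcp_rot: [-0.289, -3.126, -0.003]
ft_force: [1.1, 1.0, -2.8]
opening: 0.22
time: 7.33
eef_pos: [0.6644, 0.0516, 0.3255]
tcp_rot: [0.393, -3.113, 0.0]
ft_force: [0.1, -0.5, -2.1]
opening: 0.223
time: 7.75
eef_pos: [0.6643, 0.0516, 0.3255]
tcp_rot: [1.058, -2.954, -0.001]
ft_force: [-0.8, 0.0, -2.6]
opening: 0.221
time: 8.08
eef_pos: [0.6652, 0.0522, 0.3275]
tcp_rot: [1.081, -2.948, -0.0]
ft_force: [0.3, 0.0, -3.2]
opening: 0.223
[-0.23908547  0.50445922  0.1417065   1.39921041 -0.0720495   1.24368364
  2.18255755] [0.66531235 0.05221937 0.32775043] [ 1.08195824e+00 -2.94863667e+00 -1.22354904e-04]
```

View pics/w3.png

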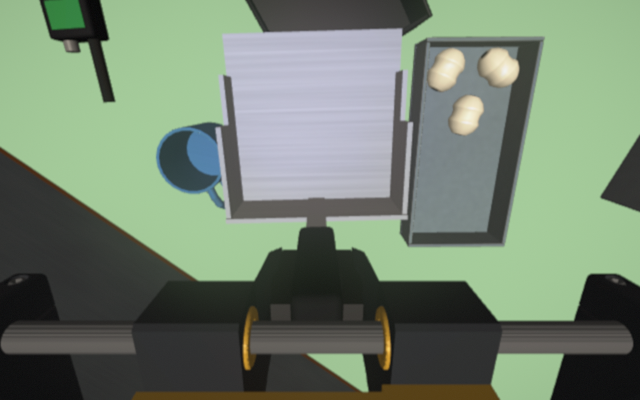

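Wrist view: the scoop is held level with its lip at rows 33–38. The tray is to the right, spanning about (412–543, 37–245), with eggs at (446,69), (498,67) and (466,115). I'll zoom in for the rim corners.

Run:
```python
import cv2
im=cv2.imread('pics/w3.png')[25:255,390:560]
cv2.imwrite('pics/z3.png',cv2.resize(im,None,fx=2.6,fy=2.6,interpolation=cv2.INTER_CUBIC)[:600])
```

```text
(no output)
```

View pics/z3.png

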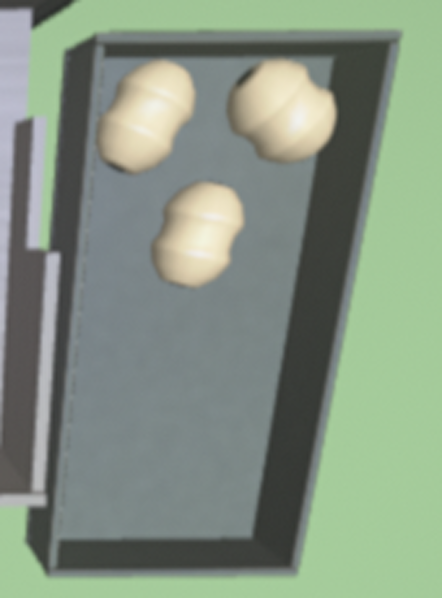

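Run:
```python
from h import *
m=manip.camera_model('wrist'); g=lambda p,z: ray(m,p[0]/2.6+390,p[1]/2.6+25,z)
Q=np.array([g(p,.05) for p in [(97,36),(400,34),(297,573),(49,574)]])
print('rim',Q.round(4),[np.linalg.norm(Q[i]-Q[i-1]).round(4) for i in range(4)],yaw(Q[3]-Q[0]),yaw(Q[2]-Q[1]),yaw(Q[0]-Q[1])-90,yaw(Q[3]-Q[2])-90)
F=[g((334,56),.005),g((253,540),.005)]; print('floor R',F,np.linalg.norm(F[0]-F[1]),yaw(F[1]-F[0]))
C=Q.mean(0); y=np.radians(yaw((Q[2]+Q[3]-Q[0]-Q[1]))); 
ex=np.array([np.cos(y),np.sin(y),0]); ey=np.array([-ex[1],ex[0],0])
print('C',C,np.degrees(y)); 
for f in F: print('floor in tray',(f-C)@ex,(f-C)@ey)
for p in [(146,115),(282,110),(198,234)]:
    e=g(p,.025)-C; print('egg tray',round(e@ex,4),round(e@ey,4))
s=manip.observe(); T=R.from_rotvec(s['tcp_rot']).as_matrix(); zb=s['eef_pos'][2]-.0953
a,b=ray(m,222.5,34,zb+.0025),ray(m,401.5,28.5,zb+.0025); c,d=ray(m,228,219,zb+.042),ray(m,408.5,216,zb+.042)
for n,p in zip('abcd',(a,b,c,d)): print(n,(T.T@(p-s['eef_pos'])).round(4))
print('lipyaw',yaw(a-b)-90,yaw(c-d)-90,yaw((c+d-a-b)[:2]), 'toolx',yaw(T[:,0]),np.linalg.norm(a-b),np.linalg.norm(c-d), T)
```

```text
rim [[0.4692 0.0572 0.05  ]
 [0.3807 0.1605 0.05  ]
 [0.5823 0.3342 0.05  ]
 [0.6707 0.2308 0.05  ]] [np.float64(0.2659), np.float64(0.136), np.float64(0.2661), np.float64(0.136)] 40.74919333848612 40.74039712110499 -139.4053821746285 -139.4801290873306
floor R [array([0.38413424, 0.16054287, 0.005     ]), array([0.58301286, 0.33293109, 0.005     ])] 0.2631927104149072 40.91878380265511
C [0.52571428 0.19568527 0.05      ] 40.744793764145925
floor in tray -0.13020160195490846 0.06578326820257686
floor in tray 0.1329898949397403 0.06658250402464651
egg tray -0.1021 -0.0328
egg tray -0.1037 0.0334
egg tray -0.0456 0.0004
a [ 0.1197 -0.0598  0.0929]
b [0.1228 0.0558 0.0929]
c [ 0.0068 -0.0556  0.0533]
d [0.0087 0.0597 0.0533]
lipyaw -138.17226515193343 -138.7200138149884 42.31702581163796 toolx -139.7002763985816 0.11562011211797218 0.11530732304755441 [[-7.62671290e-01 -6.46785909e-01 -7.01150769e-04]
 [-6.46785965e-01  7.62671545e-01 -1.74285996e-04]
 [ 6.47473467e-04  3.20571551e-04 -9.99999739e-01]]
```

```bash
python3 -m pendant '[{"travel":[-0.22,0.44,0.2],"dr":[0,0,0]},{"travel":[-0.44,0.89,0.6],"dr":[0,0,0]},{"travel":[-0.44,0.89,0.6],"dr":[0,0,0]},{"travel":[-0.44,0.89,0.6],"dr":[0,0,0]},{"travel":[-0.44,0.89,0.6],"dr":[0,0,0]}]'
python3 -m pendant '[{"travel":[-0.44,0.89,0.6],"dr":[0,0,0]},{"travel":[-0.44,0.89,0.6],"dr":[0,0,0]},{"travel":[-0.44,0.89,0.6],"dr":[0,0,0]},{"travel":[-0.44,0.89,0.6],"dr":[0,0,0]},{"travel":[-0.22,0.45,0.6],"dr":[0,0,0]}]'
python3 -m pendant '[{"travel":[0,0,0.4],"dr":[0,0,0]},{"travel":[0,0,0],"dr":[0,0,0]},{"travel":[0,0,0],"dr":[0,0,0]},{"travel":[0,0,0],"dr":[0,0,0]}]'
python3 - <<'E'
from h import *
im,m=snap('wrist','w4'); s=manip.observe(); print(s['joints'],s['eef_pos'],s['tcp_rot'])
im=cv2.imread('pics/w4.png')[0:280,180:460]
cv2.imwrite('pics/z4.png',cv2.resize(im,None,fx=2.1,fy=2.1,interpolation=cv2.INTER_CUBIC))
E
```

```text
time: 8.55
eef_pos: [0.6375, 0.1629, 0.2623]
tcp_rot: [-1.084, 2.948, 0.001]
ft_force: [0.4, 0.7, -3.0]
opening: 0.223
time: 8.97
eef_pos: [0.6089, 0.2746, 0.1872]
tcp_rot: [-1.091, 2.946, 0.005]
ft_force: [0.1, 1.2, -2.9]
opening: 0.22
time: 9.3
eef_pos: [0.6126, 0.2669, 0.1791]
tcp_rot: [-1.08, 2.949, -0.002]
ft_force: [0.1, -0.2, -3.2]
opening: 0.221
[-0.53651486  0.63765419  0.08584354  1.54535274 -0.06088034  0.9594039
  1.84023335] [0.61267129 0.26716267 0.17937212] [-1.07957698e+00  2.94820288e+00 -1.57328870e-03]
```

View pics/z4.png

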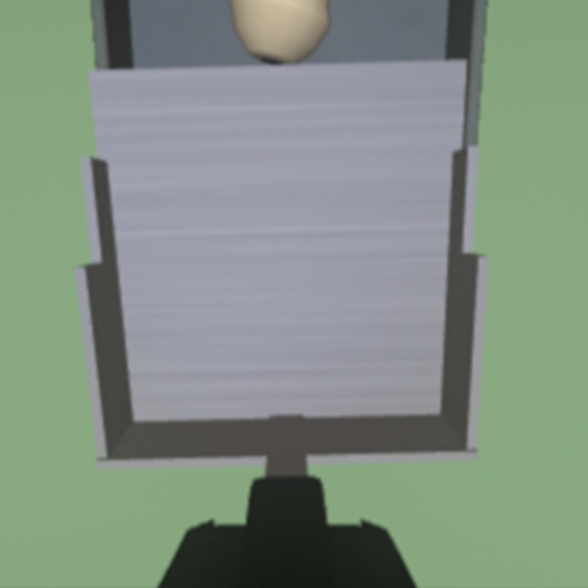

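Run:
```python
from h import *
m=manip.camera_model('wrist'); g=lambda p,z: ray(m,p[0]/2.1+180,p[1]/2.1,z)
s=manip.observe(); T=R.from_rotvec(s['tcp_rot']).as_matrix(); zb=s['eef_pos'][2]-.0953
y=np.radians(40.65); ex=np.array([np.cos(y),np.sin(y),0]); ey=np.array([-ex[1],ex[0],0]); C=np.array([.5257,.1957,0])
pr=lambda n,p: print(n,round((p-C)@ex,4),round((p-C)@ey,4))
for n,p,z in [('rimL top',(93,2),.05),('rimL low',(97,60),.05),('rimR top',(486,2),.05),('rimR low',(478,140),.05),('lipL',(90,71),zb+.0025),('lipR',(466,61),zb+.0025),('sideL22 front',(82,158),zb+.0245),('sideR22 front',(478,147),zb+.0245),('rearL',(98,460),zb+.042),('rearR',(477,453),zb+.042),('wall40L front',(77,267),zb+.04),('wall40R front',(487,256),zb+.04),('TCP',None,0)]:
    pr(n,g(p,z) if p else s['eef_pos'])
print(yaw(T[:,0])+180)
```

```text
rimL top -0.0353 -0.0676
rimL low -0.0174 -0.0679
rimR top -0.0341 0.0685
rimR low 0.01 0.0693
lipL -0.0076 -0.0612
lipR -0.0093 0.0543
sideL22 front 0.0187 -0.06
sideR22 front 0.0168 0.0542
rearL 0.1055 -0.059
rearR 0.104 0.0563
wall40L front 0.0482 -0.0599
wall40R front 0.0461 0.055
TCP 0.1125 -0.0024
40.22364737631929
```

The scoop sits 2.5 mm off the tray's middle and 0.9° askew. I'll correct both and lower it.

```bash
python3 -m pendant '[{"travel":[-0.16,0.08,0],"dr":[0,0,0.18]},{"travel":[0,0,0.4],"dr":[0,0,0]},{"travel":[0,0,0.5],"dr":[0,0,0]},{"travel":[0,0,0.5],"dr":[0,0,0]},{"travel":[0,0,0.5],"dr":[0,0,0]}]'
python3 -m pendant '[{"travel":[0,0,0.5],"dr":[0,0,0]},{"travel":[0,0,0.4],"dr":[0,0,0]},{"travel":[0,0,0.2],"dr":[0,0,0]},{"travel":[0,0,0],"dr":[0,0,0]},{"travel":[0,0,0],"dr":[0,0,0]}]'
python3 -m pendant '[{"travel":[0,0,0.08],"dr":[0,0,0]},{"travel":[0,0,0],"dr":[0,0,0]},{"travel":[0,0,0],"dr":[0,0,0]}]'
```

```text
time: 9.77
eef_pos: [0.6181, 0.2768, 0.14]
tcp_rot: [-1.056, 2.945, 0.006]
ft_force: [-13.8, -0.8, 92.0]
opening: 0.225
time: 10.18
eef_pos: [0.6281, 0.2855, 0.1224]
tcp_rot: [-1.05, 2.917, 0.017]
ft_force: [-1.4, 7.3, 80.1]
opening: 0.219
time: 10.43
eef_pos: [0.6286, 0.2858, 0.1214]
tcp_rot: [-1.049, 2.916, 0.017]
ft_force: [-3.2, 6.8, 86.3]
opening: 0.221
```

Contact: about 90 N with the scoop bottom at rim height. I'm backing off upward to look.

```bash
python3 -m pendant '[{"travel":[0,0,-0.7],"dr":[0,0,0]},{"travel":[0,0,-1],"dr":[0,0,0]},{"travel":[0,0,-1],"dr":[0,0,0]},{"travel":[0,0,0],"dr":[0,0,0]},{"travel":[0,0,0],"dr":[0,0,0]}]'
python3 - <<'E'
from h import *
im,m=snap('wrist','w5'); sc,_=snap('scene','s5'); s=manip.observe(); print(s['joints'],s['eef_pos'],s['tcp_rot'],s['ft_force'])
a=im[0:280,120:520,::-1]; b=cv2.resize(sc[150:250,290:450,::-1],(400,250))
cv2.imwrite('pics/z5.png',np.vstack([cv2.resize(a,None,fx=1,fy=1),b]))
E
```

```text
time: 10.85
eef_pos: [0.6133, 0.2732, 0.1685]
tcp_rot: [-1.061, 2.956, 0.0]
ft_force: [0.3, -0.1, -3.3]
opening: 0.219
[-0.54388706  0.6576698   0.08646714  1.54490156 -0.06524599  0.94517104
  1.82300152] [0.61172484 0.27258973 0.16626512] [ 1.06014356e+00 -2.95380340e+00  5.84163622e-04] [-0.05659324  0.55636084 -3.61737778]
```

View pics/z5.png

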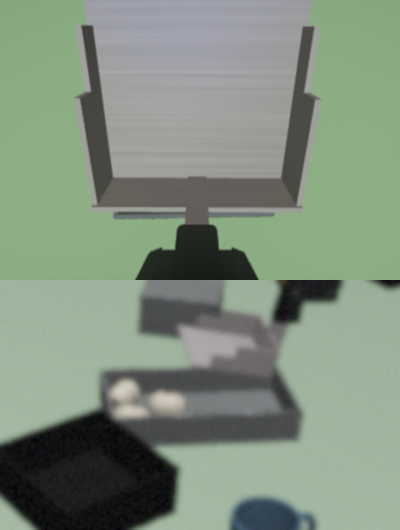

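Run:
```python
from h import *
m=manip.camera_model('wrist'); s=manip.observe(); T=R.from_rotvec(s['tcp_rot']).as_matrix()
Rm=R.from_rotvec(m['rvec']).as_matrix(); print('cam',-Rm.T@m['tvec'], 'TCP',s['eef_pos'])
y=np.radians(40.65); ex=np.array([np.cos(y),np.sin(y),0]); ey=np.array([-ex[1],ex[0],0]); C=np.array([.5257,.1957,0])
for n,p in [('rimrearL',(115,216)),('rimrearR',(272,214)),('farL',(115,218)),]:
    q=ray(m,p[0]+120,p[1],.05)-C; print(n,q@ex,q@ey)
# scoop pitch: symmetric pairs -> depth from known width
f,cx,cy=K(m)
def pt(l,r,v,w):
    d=w*f/(r-l); c=np.array([((l+r)/2+120-cx)/f*d,(v-cy)/f*d,d]); return T.T@(Rm.T@(c-np.array(m['tvec']))-s['eef_pos'])
A=pt(92,302,208,.119);print('rear wall top (58,42)',A)
B=pt(76.5,319.5,96,.119);print('wall40 front top (-2,40)',B)
D=pt(79.5,318,27,.119);print('wall22 front top (-32,22)',D)
F=pt(112,281,179,.113);print('floor rear inside',F)
print('pitch',np.degrees(np.arctan2((B-A)[2],(B-A)[0])))
```

```text
cam [0.5496709  0.22277761 0.30517864] TCP [0.61172484 0.27258973 0.16626512]
rimrearL 0.12799716955769772 -0.06591578291184555
rimrearR 0.12900410830307424 0.06690522753385111
farL 0.12980013965862938 -0.06609537445321619
rear wall top (58,42) [0.02110176 0.00131275 0.03332262]
wall40 front top (-2,40) [0.08121341 0.00180656 0.02707594]
wall22 front top (-32,22) [0.11394576 0.00221242 0.04094175]
floor rear inside [0.02892347 0.00102313 0.07031815]
pitch -5.932763159870232
```

```bash
python3 -m pendant '[{"travel":[0,0,-0.8],"dr":[0,0,0]},{"travel":[0,0,0],"dr":[0,-1,0]},{"travel":[0,0,0],"dr":[0,-1,0]},{"travel":[0,0,0],"dr":[0,-1,0]},{"travel":[0,0,0],"dr":[0,-1,0]}]'
python3 -m pendant '[{"travel":[0,0,0],"dr":[0,-1,0]},{"travel":[0,0,0],"dr":[0,-0.6,0]},{"travel":[0,0,0],"dr":[0,0,0]},{"travel":[0,0,0],"dr":[0,0,0]},{"travel":[0,0,0],"dr":[0,0,0]}]'
cat >> h.py <<'E'
EX=np.array([np.cos(np.radians(40.65)),np.sin(np.radians(40.65)),0]); EY=np.array([-EX[1],EX[0],0]); TC=np.array([.5257,.1957,0])
def state(lip_t=(.1418,0,.0592),rear_t=(.0268,0,.075)):
    s=manip.observe(); T=R.from_rotvec(s['tcp_rot']).as_matrix(); p=np.array(s['eef_pos'])
    tf=lambda q:[round(float((q-TC)@EX),4),round(float((q-TC)@EY),4),round(float(q[2]),4)]
    L=p+T@np.array(lip_t); B=p+T@np.array(rear_t)
    print('j',s['joints'].round(2),'F',s['ft_force'].round(1),'toolz',T[:,2].round(3),'TCP tray',tf(p),'lip',tf(L),'rear',tf(B),'pitch',round(np.degrees(np.arcsin((L-B)[2]/.116)),1),'yaw',round(yaw((B-L)),2))
    return s,T,L,B
E
python3 - <<'E'
from h import *
state()
im,m=snap('wrist','w6'); sc,_=snap('scene','s6')
a=im[0:280,120:520,::-1]; b=cv2.resize(sc[130:250,290:450,::-1],(400,300))
cv2.imwrite('pics/z6.png',np.vstack([a,b]))
E
```

```text
time: 11.37
eef_pos: [0.6117, 0.2725, 0.1866]
tcp_rot: [-0.948, 2.643, 0.167]
ft_force: [0.1, 1.3, -3.5]
opening: 0.221
time: 11.78
eef_pos: [0.613, 0.2733, 0.1879]
tcp_rot: [-0.904, 2.518, 0.225]
ft_force: [0.3, 1.0, -2.1]
opening: 0.225
j [-0.33  0.47 -0.12  1.93 -0.24  0.28  2.05] F [ 0.3  1.  -2.1] toolz [ 0.36   0.298 -0.884] TCP tray [0.1168, 0.002, 0.1879] lip [0.0191, 0.0041, 0.0693] rear [0.1281, 0.0018, 0.109] pitch -20.1 yaw 39.48
```

View pics/z6.png

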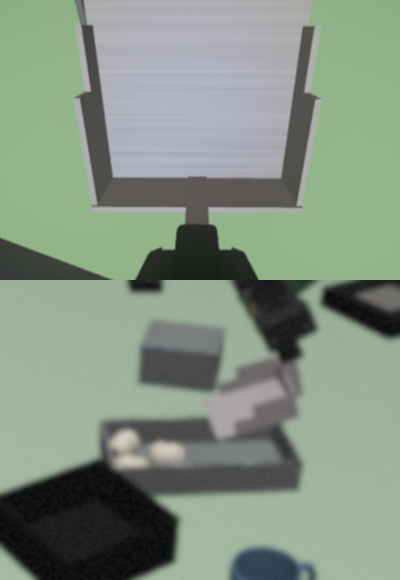

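Scene crop: the scoop is tilted lip-down above the tray's empty half, and the eggs haven't moved. The wrist crop shows it slightly to the right, so I'll correct 3 mm and go in lip first.

```bash
python3 -m pendant '[{"travel":[0.4,-0.12,0.28],"dr":[0,0,0]},{"travel":[0.44,0,0.3],"dr":[0,0,0]},{"travel":[0.44,0,0.3],"dr":[0,0,0]},{"travel":[0.44,0,0.3],"dr":[0,0,0]},{"travel":[0,0,0],"dr":[0,0,0]}]'
python3 -c "
from h import *
state()"
python3 -m pendant '[{"travel":[0.2,0,0.15],"dr":[0,0,0]},{"travel":[0.2,0,0.15],"dr":[0,0,0]},{"travel":[0,0,0],"dr":[0,0,0]}]'
python3 -c "
from h import *
state()"
```

```text
time: 12.3
eef_pos: [0.5965, 0.2581, 0.1465]
tcp_rot: [-0.906, 2.523, 0.229]
ft_force: [0.2, -0.5, -2.8]
opening: 0.219
j [-0.34  0.51 -0.09  2.   -0.48  0.19  2.3 ] F [ 0.2 -0.5 -2.8] toolz [ 0.355  0.299 -0.886] TCP tray [0.0944, 0.0013, 0.1465] lip [-0.0038, 0.0037, 0.0283] rear [0.1054, 0.0014, 0.0676] pitch -19.8 yaw 39.47
time: 12.55
eef_pos: [0.5934, 0.2556, 0.1371]
tcp_rot: [-0.907, 2.52, 0.228]
ft_force: [-0.5, 0.3, -3.6]
opening: 0.221
j [-0.42  0.52  0.01  2.02 -0.78  0.2   2.59] F [-0.5  0.3 -3.6] toolz [ 0.356  0.299 -0.885] TCP tray [0.0904, 0.0014, 0.1371] lip [-0.0076, 0.0035, 0.0188] rear [0.1015, 0.0014, 0.0582] pitch -19.9 yaw 39.57
```

```bash
python3 -m pendant '[{"travel":[0.1,0,0.4],"dr":[0,0.67,0]},{"travel":[0.1,0,0.4],"dr":[0,0.67,0]},{"travel":[0,0,0],"dr":[0,0,0]},{"travel":[0,0,0],"dr":[0,0,0]}]'
python3 -c "
from h import *
state()"
python3 -m pendant '[{"travel":[0.1,0,0.36],"dr":[0,0.67,0]},{"travel":[0,0,0],"dr":[0,0,0]},{"travel":[0,0,0],"dr":[0,0,0]}]'
python3 -c "
from h import *
state()"
```

```text
time: 12.88
eef_pos: [0.5973, 0.2593, 0.1176]
tcp_rot: [-0.948, 2.624, 0.179]
ft_force: [-0.9, -0.2, -2.1]
opening: 0.22
j [-0.61  0.58  0.23  1.94 -0.69  0.35  2.44] F [-0.9 -0.2 -2.1] toolz [ 0.276  0.232 -0.933] TCP tray [0.0957, 0.0016, 0.1176] lip [-0.0152, 0.0035, 0.0113] rear [0.0978, 0.0017, 0.038] pitch -13.3 yaw 39.73
time: 13.13
eef_pos: [0.5976, 0.2585, 0.1082]
tcp_rot: [-0.964, 2.678, 0.155]
ft_force: [-0.4, -0.8, -2.1]
opening: 0.222
j [-0.66  0.61  0.29  1.9  -0.65  0.42  2.38] F [-0.4 -0.8 -2.1] toolz [ 0.234  0.197 -0.952] TCP tray [0.0955, 0.0008, 0.1082] lip [-0.0214, 0.0032, 0.0085] rear [0.0929, 0.0011, 0.0286] pitch -10.0 yaw 39.59
```

```bash
python3 -m pendant '[{"travel":[0.03,0,0.35],"dr":[0,0.72,0]},{"travel":[0.03,0,0.35],"dr":[0,0.72,0]},{"travel":[0,0,0],"dr":[0,0,0]},{"travel":[0,0,0],"dr":[0,0,0]}]'
python3 -c "
from h import *
state()"
python3 -m pendant '[{"travel":[0.08,0,0.08],"dr":[0,0,0]},{"travel":[0,0,0],"dr":[0,0,0]},{"travel":[0,0,0],"dr":[0,0,0]}]'
python3 -c "
from h import *
state()"
```

```text
time: 13.47
eef_pos: [0.6002, 0.2606, 0.0907]
tcp_rot: [-1.005, 2.791, 0.099]
ft_force: [1.0, 0.3, -3.0]
opening: 0.22
j [-0.74  0.7   0.4   1.8  -0.57  0.57  2.28] F [ 1.   0.3 -3. ] toolz [ 0.14   0.12  -0.983] TCP tray [0.0988, 0.0007, 0.0907] lip [-0.0296, 0.0033, 0.0063] rear [0.0863, 0.0012, 0.012] pitch -2.8 yaw 39.61
time: 13.72
eef_pos: [0.5984, 0.2584, 0.0886]
tcp_rot: [-1.002, 2.794, 0.098]
ft_force: [-0.4, -0.6, -3.3]
opening: 0.22
j [-0.74  0.7   0.39  1.81 -0.57  0.57  2.28] F [-0.4 -0.6 -3.3] toolz [ 0.139  0.119 -0.983] TCP tray [0.0959, 0.0002, 0.0886] lip [-0.0326, 0.0031, 0.0045] rear [0.0833, 0.0008, 0.01] pitch -2.7 yaw 39.48
```

```bash
python3 -m pendant '[{"travel":[0.03,0,0.1],"dr":[0,0,0]},{"travel":[0,0,0],"dr":[0,0,0]},{"travel":[0,0,0],"dr":[0,0,0]}]'
python3 -m pendant '[{"travel":[0.03,0,0.1],"dr":[0,0,0]},{"travel":[0,0,0],"dr":[0,0,0]},{"travel":[0,0,0],"dr":[0,0,0]}]'
python3 -m pendant '[{"travel":[0.03,0,0.1],"dr":[0,0,0]},{"travel":[0,0,0],"dr":[0,0,0]},{"travel":[0,0,0],"dr":[0,0,0]}]'
python3 -c "
from h import *
state()"
```

```text
time: 13.97
eef_pos: [0.5984, 0.259, 0.0857]
tcp_rot: [-1.004, 2.794, 0.097]
ft_force: [-0.3, 0.4, -3.8]
opening: 0.22
time: 14.22
eef_pos: [0.5982, 0.259, 0.083]
tcp_rot: [-1.005, 2.794, 0.097]
ft_force: [0.6, 0.1, -3.1]
opening: 0.216
time: 14.47
eef_pos: [0.598, 0.2588, 0.0804]
tcp_rot: [-1.005, 2.794, 0.097]
ft_force: [0.0, -0.5, -3.7]
opening: 0.225
j [-0.73  0.71  0.39  1.81 -0.58  0.56  2.29] F [ 0.  -0.5 -3.7] toolz [ 0.138  0.119 -0.983] TCP tray [0.0959, 0.0008, 0.0804] lip [-0.0327, 0.0035, -0.0036] rear [0.0832, 0.0013, 0.0018] pitch -2.7 yaw 39.57
```

```bash
python3 -m pendant '[{"travel":[0.03,0,0.12],"dr":[0,0,0]},{"travel":[0,0,0],"dr":[0,0,0]},{"travel":[0,0,0],"dr":[0,0,0]}]'
python3 -m pendant '[{"travel":[0.03,0,0.12],"dr":[0,0,0]},{"travel":[0,0,0],"dr":[0,0,0]},{"travel":[0,0,0],"dr":[0,0,0]}]'
python3 - <<'E'
from h import *
state()
im,m=snap('wrist','w7'); sc,_=snap('scene','s7')
a=im[0:280,120:520,::-1]; b=cv2.resize(sc[150:250,310:430,::-1],(360,300),interpolation=cv2.INTER_CUBIC)
cv2.imwrite('pics/z7.png',np.vstack([a,np.pad(b,((0,0),(0,40),(0,0)))]))
E
```

```text
time: 14.72
eef_pos: [0.5986, 0.2592, 0.0793]
tcp_rot: [-1.005, 2.792, 0.099]
ft_force: [-5.7, -0.2, 13.5]
opening: 0.219
time: 14.97
eef_pos: [0.5998, 0.26, 0.079]
tcp_rot: [-1.003, 2.789, 0.101]
ft_force: [-10.2, -2.4, 31.6]
opening: 0.222
j [-0.73  0.71  0.38  1.81 -0.59  0.55  2.29] F [-10.2  -2.4  31.6] toolz [ 0.142  0.123 -0.982] TCP tray [0.0982, 0.0005, 0.079] lip [-0.03, 0.0032, -0.0058] rear [0.0859, 0.0011, 0.0003] pitch -3.0 yaw 39.58
```

View pics/z7.png

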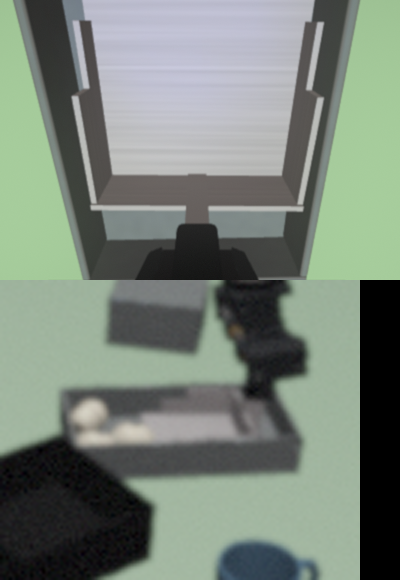

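Wrist crop: the scoop is inside the tray between both side walls, on the floor. Scene crop: the eggs are still ahead of the lip. Pushing forward now.

```bash
python3 -m pendant '[{"travel":[0.1,0,-0.09],"dr":[0,0,0]},{"travel":[0.2,0,-0.038],"dr":[0,0,0]},{"travel":[0.2,0,-0.038],"dr":[0,0,0]},{"travel":[0.2,0,-0.038],"dr":[0,0,0]},{"travel":[0.2,0,-0.038],"dr":[0,0,0]}]'
python3 -m pendant '[{"travel":[0.2,0,-0.038],"dr":[0,0,0]},{"travel":[0.2,0,-0.038],"dr":[0,0,0]},{"travel":[0.2,0,-0.038],"dr":[0,0,0]},{"travel":[0.2,0,-0.038],"dr":[0,0,0]},{"travel":[0,0,0],"dr":[0,0,0]}]'
python3 -c "
from h import *
state((.1418,0,.048),(.0268,0,.064))"
```

```text
time: 15.48
eef_pos: [0.584, 0.2459, 0.0791]
tcp_rot: [-1.002, 2.784, 0.097]
ft_force: [3.6, 3.8, 7.6]
opening: 0.219
time: 15.9
eef_pos: [0.5678, 0.2322, 0.0791]
tcp_rot: [-1.001, 2.785, 0.097]
ft_force: [2.2, 1.1, 9.8]
opening: 0.221
j [-0.71  0.66  0.36  1.91 -0.6   0.48  2.34] F [2.2 1.1 9.8] toolz [ 0.147  0.122 -0.982] TCP tray [0.0557, 0.0002, 0.0791] lip [-0.0743, 0.0028, 0.005] rear [0.0416, 0.0005, 0.0112] pitch -3.1 yaw 39.54
```

```bash
python3 -m pendant '[{"travel":[0.2,0,-0.038],"dr":[0,0,0]},{"travel":[0.2,0,-0.038],"dr":[0,0,0]},{"travel":[0.2,0,-0.038],"dr":[0,0,0]},{"travel":[0.2,0,-0.038],"dr":[0,0,0]},{"travel":[0.2,0,-0.038],"dr":[0,0,0]}]'
python3 -m pendant '[{"travel":[0.2,0,-0.038],"dr":[0,0,0]},{"travel":[0.2,0,-0.038],"dr":[0,0,0]},{"travel":[0.2,0,-0.038],"dr":[0,0,0]},{"travel":[0,0,0],"dr":[0,0,0]},{"travel":[0,0,0],"dr":[0,0,0]}]'
python3 - <<'E'
from h import *
state((.1418,0,.048),(.0268,0,.064))
im,m=snap('wrist','w8'); sc,_=snap('scene','s8')
b=im[0:280,120:520,::-1].astype(int)
eg=((b[...,2]-b[...,0]>15)&(b[...,2]>120)).astype(np.uint8); c,_=cv2.findContours(eg,0,2)
print([(cv2.boundingRect(k)) for k in c if cv2.contourArea(k)>100])
E
```

```text
time: 16.32
eef_pos: [0.5491, 0.2168, 0.0792]
tcp_rot: [-1.001, 2.783, 0.097]
ft_force: [6.9, 5.3, 2.6]
opening: 0.223
time: 16.73
eef_pos: [0.5396, 0.2098, 0.0801]
tcp_rot: [-1.004, 2.777, 0.098]
ft_force: [11.6, 10.8, -0.9]
opening: 0.221
j [-0.68  0.61  0.33  2.01 -0.61  0.43  2.39] F [11.6 10.8 -0.9] toolz [ 0.152  0.125 -0.98 ] TCP tray [0.0197, 0.0017, 0.0801] lip [-0.1098, 0.0036, 0.0051] rear [0.0061, 0.0018, 0.0121] pitch -3.4 yaw 39.74
[(243, 0, 82, 35), (151, 0, 80, 36), (43, 0, 80, 36)]
```

```bash
python3 -m pendant '[{"travel":[0.2,0,-0.02],"dr":[0,0,0]},{"travel":[0.2,0,-0.02],"dr":[0,0,0]},{"travel":[0,0,0],"dr":[0,0,0]}]'
python3 -m pendant '[{"travel":[0.2,0,-0.02],"dr":[0,0,0]},{"travel":[0.2,0,-0.02],"dr":[0,0,0]},{"travel":[0,0,0],"dr":[0,0,0]}]'
python3 - <<'E'
from h import *
state((.1418,0,.048),(.0268,0,.064))
im,m=snap('wrist','w9')
b=im[0:280,120:520,::-1].astype(int)
eg=((b[...,2]-b[...,0]>15)&(b[...,2]>120)).astype(np.uint8); c,_=cv2.findContours(eg,0,2)
print([(cv2.boundingRect(k)) for k in c if cv2.contourArea(k)>100])
E
```

```text
time: 17.08
eef_pos: [0.5375, 0.2083, 0.0828]
tcp_rot: [-1.001, 2.764, 0.101]
ft_force: [20.2, 20.4, 5.7]
opening: 0.222
time: 17.33
eef_pos: [0.5349, 0.2065, 0.0853]
tcp_rot: [-1.0, 2.752, 0.104]
ft_force: [27.5, 30.1, 15.0]
opening: 0.22
j [-0.66  0.58  0.31  2.04 -0.62  0.39  2.41] F [27.5 30.1 15. ] toolz [ 0.173  0.138 -0.975] TCP tray [0.014, 0.0022, 0.0853] lip [-0.1136, 0.0034, 0.0071] rear [0.002, 0.0019, 0.017] pitch -4.9 yaw 39.93
[(240, 0, 85, 45), (152, 0, 81, 46), (44, 0, 81, 45)]
```

Run:
```python
from h import *
sc,_=snap('scene','s9'); tp,_=snap('top','t9'); w=cv2.imread('pics/w9.png')
a=cv2.resize(w[0:200,140:500],(720,400)); b=cv2.resize(sc[175:225,320:415,::-1],(360,190),interpolation=cv2.INTER_CUBIC); c=cv2.resize(tp[120:235,210:320,::-1],(360,376),interpolation=cv2.INTER_CUBIC)[186:]
cv2.imwrite('pics/z9.png',np.vstack([a,np.hstack([b,c])]))
```

```text
(no output)
```

View pics/z9.png

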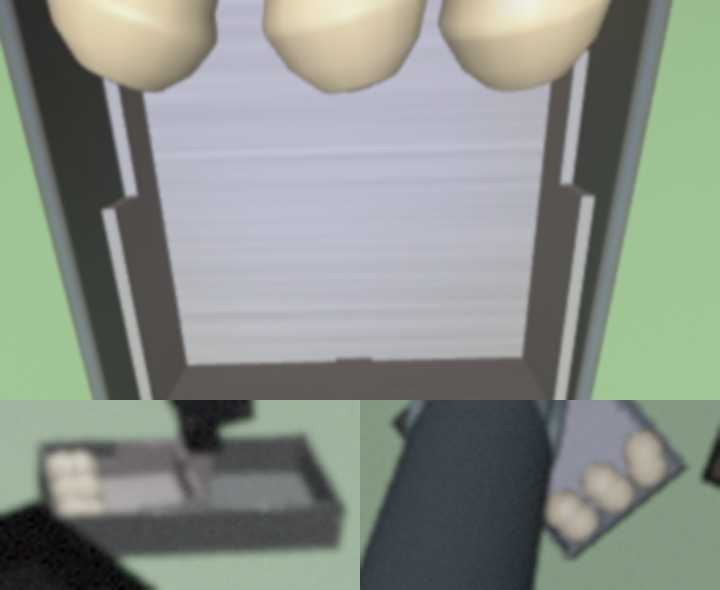

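Wrist view: the three eggs lie abreast against the front wall, with their inner ends past the lip. The outer two, at columns 50–217 and 440–610, are blocked by the front ends of the scoop's side walls. I'll ease back and tilt the lip up so the middle one slides in.

```bash
python3 -m pendant '[{"travel":[-0.4,0,0.05],"dr":[0,1,0]},{"travel":[-0.4,0,0.1],"dr":[0,1,0]},{"travel":[0,0,0],"dr":[0,0,0]}]'
python3 -c "
from h import *
state((.1418,0,.048),(.0268,0,.064))"
python3 -m pendant '[{"travel":[-0.4,0,0.12],"dr":[0,1,0]},{"travel":[-0.4,0,0.12],"dr":[0,1,0]},{"travel":[0,0,0],"dr":[0,0,0]},{"travel":[0,0,0],"dr":[0,0,0]}]'
python3 - <<'E'
from h import *
state((.1418,0,.048),(.0268,0,.064))
im,m=snap('wrist','w10')
b=im[0:280,120:520,::-1].astype(int)
eg=((b[...,2]-b[...,0]>15)&(b[...,2]>120)).astype(np.uint8); c,_=cv2.findContours(eg,0,2)
print([(cv2.boundingRect(k)) for k in c if cv2.contourArea(k)>100])
E
```

```text
time: 17.73
eef_pos: [0.5388, 0.2119, 0.0782]
tcp_rot: [-1.067, 2.94, 0.013]
ft_force: [-6.2, 4.1, 36.8]
opening: 0.219
j [-0.8   0.69  0.47  1.87 -0.49  0.68  2.24] F [-6.2  4.1 36.8] toolz [ 0.01   0.012 -1.   ] TCP tray [0.0205, 0.0037, 0.0782] lip [-0.1205, 0.0057, 0.028] rear [-0.0053, 0.0043, 0.0138] pitch 7.0 yaw 39.93
time: 18.07
eef_pos: [0.5527, 0.223, 0.0736]
tcp_rot: [1.018, -2.813, 0.072]
ft_force: [-4.7, 9.0, 48.4]
opening: 0.217
j [-0.83  0.81  0.53  1.68 -0.43  0.93  2.14] F [-4.7  9.  48.4] toolz [-0.123 -0.095 -0.988] TCP tray [0.0383, 0.0031, 0.0736] lip [-0.1092, 0.0056, 0.0483] rear [0.0019, 0.004, 0.0146] pitch 16.9 yaw 39.85
[(230, 0, 93, 68), (146, 0, 84, 43), (58, 0, 85, 43)]
```

```bash
python3 -m pendant '[{"travel":[-0.2,0,-0.3],"dr":[0,0.6,0]},{"travel":[-0.2,0,-0.1],"dr":[0,0.6,0]},{"travel":[0,0,0],"dr":[0,0,0]}]'
cat >> h.py <<'E'
def eggs(fn):
    im,m=snap('wrist',fn); b=im[0:280,120:520,::-1].astype(int)
    eg=((b[...,2]-b[...,0]>15)&(b[...,2]>120)).astype(np.uint8); c,_=cv2.findContours(eg,0,2)
    print([(cv2.boundingRect(k)) for k in c if cv2.contourArea(k)>100])
E
python3 - <<'E'
from h import *
state((.1418,0,.048),(.0268,0,.064)); eggs('w11')
im=cv2.imread('pics/w11.png')[:280,120:520].astype(int)
# scoop features: rear inner floor edge and rear wall top via column profile at col 160 (crop)
print(im[0:240:6,160].tolist())
E
```

```text
time: 18.37
eef_pos: [0.5583, 0.2275, 0.0745]
tcp_rot: [0.981, -2.712, 0.128]
ft_force: [-1.0, 1.6, -7.1]
opening: 0.22
j [-0.83  0.88  0.54  1.56 -0.39  1.08  2.09] F [-1.   1.6 -7.1] toolz [-0.207 -0.167 -0.964] TCP tray [0.0454, 0.0028, 0.0745] lip [-0.104, 0.0053, 0.066] rear [0.0026, 0.0037, 0.02] pitch 23.4 yaw 39.81
[(228, 0, 94, 76), (146, 0, 82, 52), (58, 0, 86, 44)]
[[171, 202, 218], [172, 205, 219], [148, 175, 188], [131, 155, 167], [124, 147, 158], [117, 138, 149], [103, 122, 131], [93, 105, 111], [167, 172, 174], [161, 167, 170], [159, 165, 168], [162, 169, 172], [164, 169, 173], [168, 175, 178], [161, 167, 170], [165, 170, 175], [159, 165, 170], [164, 169, 174], [164, 170, 175], [163, 168, 174], [164, 170, 174], [162, 169, 174], [163, 170, 175], [160, 166, 169], [160, 165, 170], [160, 165, 170], [166, 172, 176], [156, 162, 167], [163, 169, 174], [157, 163, 168], [158, 164, 169], [113, 117, 125], [113, 116, 125], [112, 116, 124], [113, 116, 125], [108, 112, 120], [156, 160, 163], [131, 121, 112], [131, 121, 111], [129, 119, 110]]
```

```bash
python3 -m pendant '[{"travel":[-0.2,0.1,-0.1],"dr":[0,1,0]},{"travel":[-0.2,-0.2,-0.1],"dr":[0,0.8,0]},{"travel":[0,0.2,0],"dr":[0,0,0]},{"travel":[0,-0.2,0],"dr":[0,0,0]},{"travel":[0,0.1,0],"dr":[0,0,0]}]'
python3 -c "
from h import *
state((.1418,0,.048),(.0268,0,.064));eggs('w12')"
```

```text
time: 18.83
eef_pos: [0.5656, 0.2298, 0.0763]
tcp_rot: [0.923, -2.571, 0.197]
ft_force: [0.1, -0.1, -5.2]
opening: 0.219
j [-0.82  0.99  0.56  1.39 -0.35  1.3   2.04] F [ 0.1 -0.1 -5.2] toolz [-0.321 -0.262 -0.91 ] TCP tray [0.0525, -0.0002, 0.0763] lip [-0.0964, 0.0029, 0.0914] rear [0.0016, 0.001, 0.0292] pitch 32.4 yaw 39.54
[(208, 212, 94, 4), (92, 212, 94, 5), (297, 104, 21, 107), (76, 104, 20, 107), (303, 34, 13, 64), (77, 34, 14, 64), (85, 0, 221, 205)]
```

```bash
sed -i 's/>15)&(b\[...,2\]>120)/>30)\&(b[...,2]>110)/' h.py
python3 - <<'E'
from h import *
eggs('w13')
b=cv2.imread('pics/w13.png')[:280,120:520].astype(int)
for r in (5,25,45,65,90,120,150,180): print(r,(b[r,60:340:14,2]-b[r,60:340:14,0]).tolist(), b[r,60:340:14,2].tolist())
E
```

```text
[(213, 131, 87, 69), (135, 115, 69, 89), (88, 34, 86, 84)]
5 [0, 1, 16, 16, 16, 15, 15, 14, 14, 14, 14, 14, 13, 14, 14, 14, 14, 15, 9, 10] [13, 22, 164, 164, 164, 164, 164, 165, 164, 164, 163, 162, 160, 159, 157, 156, 154, 152, 140, 139]
25 [9, 10, 16, 16, 16, 16, 16, 16, 15, 15, 15, 15, 15, 15, 16, 16, 16, 16, 10, 10] [140, 141, 162, 162, 162, 164, 165, 164, 165, 165, 164, 165, 164, 164, 164, 162, 162, 161, 142, 140]
45 [9, 10, 7, 46, 46, 42, 36, 17, 16, 16, 17, 16, 17, 16, 16, 17, 17, 8, 15, 10] [141, 142, 67, 221, 220, 197, 166, 166, 165, 165, 165, 164, 165, 163, 163, 162, 161, 86, 160, 142]
65 [10, 10, 14, 44, 46, 35, 44, 43, 28, 17, 16, 17, 16, 17, 16, 15, 17, 8, 12, 10] [143, 144, 84, 205, 222, 225, 224, 202, 137, 163, 162, 162, 159, 159, 157, 156, 156, 76, 147, 143]
90 [10, 10, 16, 29, 44, 47, 39, 35, 32, 19, 18, 19, 18, 18, 18, 17, 16, 9, 11, 10] [144, 144, 163, 140, 202, 218, 216, 164, 151, 169, 167, 168, 167, 165, 164, 162, 161, 77, 144, 144]
120 [9, 9, 7, 9, 17, 25, 25, 22, 42, 25, 18, 18, 17, 19, 18, 18, 17, 8, 17, 10] [144, 137, 71, 74, 160, 120, 116, 105, 198, 164, 167, 166, 165, 165, 164, 163, 162, 78, 160, 145]
150 [10, 8, 10, 8, 17, 18, 43, 40, 35, 44, 21, 29, 47, 41, 45, 43, 45, 10, 11, 10] [144, 137, 85, 73, 162, 164, 196, 225, 225, 204, 124, 143, 222, 193, 225, 225, 209, 80, 147, 145]
180 [10, 6, 18, 8, 17, 17, 38, 47, 44, 44, 32, 20, 38, 30, 45, 47, 42, 27, 11, 10] [146, 118, 161, 72, 160, 161, 179, 215, 220, 204, 150, 105, 173, 141, 209, 217, 195, 130, 146, 146]
```

All three eggs are now well inside the scoop, as separate contours between rows 34 and 204, and the weight agrees (−5.2 N against −3.1 N empty). Lifting with the lip kept up.

```bash
python3 -m pendant '[{"travel":[0.12,0,-0.27],"dr":[0,0,0]},{"travel":[0.2,0,-0.45],"dr":[0,0,0]},{"travel":[0.33,0,-0.73],"dr":[0,0,0]},{"travel":[0.33,0,-0.73],"dr":[0,0,0]},{"travel":[0.33,0,-0.73],"dr":[0,0,0]}]'
python3 -m pendant '[{"travel":[0.33,0,-0.73],"dr":[0,0,0]},{"travel":[0.33,0,-0.73],"dr":[0,0,0]},{"travel":[0.33,0,-0.73],"dr":[0,0,0]},{"travel":[0.2,0,-0.45],"dr":[0,0,0]},{"travel":[0,0,0],"dr":[0,0,0]}]'
python3 -c "
from h import *
state((.1418,0,.048),(.0268,0,.064));eggs('w14')"
```

```text
time: 19.35
eef_pos: [0.5662, 0.2319, 0.159]
tcp_rot: [0.926, -2.571, 0.196]
ft_force: [-0.4, 0.3, -6.2]
opening: 0.222
time: 19.77
eef_pos: [0.568, 0.232, 0.2329]
tcp_rot: [0.927, -2.575, 0.196]
ft_force: [0.2, 0.0, -4.8]
opening: 0.221
j [-0.84  0.81  0.62  1.32 -0.28  1.53  2.03] F [ 0.2  0.  -4.8] toolz [-0.317 -0.26  -0.912] TCP tray [0.0557, 0.0, 0.2329] lip [-0.0933, 0.0028, 0.2472] rear [0.0051, 0.0011, 0.1855] pitch 32.1 yaw 39.62
[(206, 130, 91, 67), (134, 112, 70, 92), (88, 16, 80, 104)]
```

```bash
python3 -m pendant '[{"travel":[0,0,0],"dr":[-0.2,0,0.45]},{"travel":[0,0,0],"dr":[-0.41,0,0.91]},{"travel":[0,0,0],"dr":[-0.41,0,0.91]},{"travel":[0,0,0],"dr":[-0.41,0,0.91]},{"travel":[0,0,0],"dr":[-0.41,0,0.91]}]'
python3 -m pendant '[{"travel":[0,0,0],"dr":[-0.41,0,0.91]},{"travel":[0,0,0],"dr":[-0.41,0,0.91]},{"travel":[0,0,0],"dr":[-0.41,0,0.91]},{"travel":[0,0,0],"dr":[-0.41,0,0.91]},{"travel":[0,0,0],"dr":[-0.41,0,0.91]}]'
python3 -c "
from h import *
state((.1418,0,.048),(.0268,0,.064))"
python3 -m pendant '[{"travel":[0,0,0],"dr":[-0.41,0,0.91]},{"travel":[0,0,0],"dr":[-0.41,0,0.91]},{"travel":[0,0,0],"dr":[-0.41,0,0.91]},{"travel":[0,0,0],"dr":[-0.41,0,0.91]},{"travel":[0,0,0],"dr":[-0.41,0,0.91]}]'
python3 -c "
from h import *
state((.1418,0,.048),(.0268,0,.064));eggs('w15')"
```

```text
time: 20.23
eef_pos: [0.5659, 0.2319, 0.2275]
tcp_rot: [0.399, -2.685, 0.086]
ft_force: [0.9, 0.3, -5.3]
opening: 0.225
time: 20.65
eef_pos: [0.566, 0.2315, 0.2275]
tcp_rot: [-0.192, -2.705, -0.038]
ft_force: [-0.6, 0.1, -5.4]
opening: 0.221
j [-0.76  0.83  0.72  1.36 -0.61  1.58  1.46] F [-0.6  0.1 -5.4] toolz [-0.413  0.056 -0.909] TCP tray [0.0539, 0.0009, 0.2275] lip [-0.0443, 0.1128, 0.243] rear [0.0201, 0.0392, 0.1805] pitch 32.6 yaw -8.17
time: 21.07
eef_pos: [0.5659, 0.2313, 0.2275]
tcp_rot: [-0.776, -2.612, -0.16]
ft_force: [-0.1, 0.5, -4.7]
opening: 0.222
j [-0.77  0.8   0.79  1.47 -0.77  1.52  1.17] F [-0.1  0.5 -4.7] toolz [-0.351  0.222 -0.91 ] TCP tray [0.0536, 0.0008, 0.2275] lip [0.0119, 0.1437, 0.2427] rear [0.0391, 0.0496, 0.1804] pitch 32.5 yaw -33.25
[(206, 131, 91, 66), (133, 112, 70, 92), (88, 21, 87, 97)]
```

```bash
python3 -m pendant '[{"travel":[0,0,0],"dr":[-0.41,0,0.91]},{"travel":[0,0,0],"dr":[-0.41,0,0.91]},{"travel":[0,0,0],"dr":[-0.41,0,0.91]},{"travel":[0,0,0],"dr":[-0.41,0,0.91]},{"travel":[0,0,0],"dr":[-0.41,0,0.91]}]'
python3 -m pendant '[{"travel":[0,0,0],"dr":[-0.41,0,0.91]},{"travel":[0,0,0],"dr":[-0.41,0,0.91]},{"travel":[0,0,0],"dr":[-0.41,0,0.91]},{"travel":[0,0,0],"dr":[0,0,0]},{"travel":[0,0,0],"dr":[0,0,0]}]'
python3 - <<'E'
from h import *
s,T,L,B=state((.1418,0,.048),(.0268,0,.064));eggs('w16')
print(T, s['eef_pos'])
E
```

```text
time: 21.53
eef_pos: [0.5657, 0.2314, 0.2277]
tcp_rot: [-1.333, -2.408, -0.278]
ft_force: [-0.7, -0.5, -5.4]
opening: 0.221
time: 21.95
eef_pos: [0.5654, 0.2319, 0.2282]
tcp_rot: [-1.641, -2.238, -0.345]
ft_force: [-0.2, 1.0, -6.0]
opening: 0.222
j [-0.86  0.71  0.93  1.71 -1.    1.32  0.73] F [-0.2  1.  -6. ] toolz [-0.13   0.39  -0.911] TCP tray [0.0537, 0.0016, 0.2282] lip [0.1122, 0.1386, 0.2427] rear [0.0733, 0.0484, 0.1809] pitch 32.2 yaw -72.7
[(206, 131, 90, 66), (134, 112, 69, 92), (84, 34, 100, 83)]
[[-0.27219897  0.95337839 -0.13029723]
 [ 0.86993648  0.30169251  0.39011811]
 [ 0.41123988 -0.00716057 -0.91149904]] [0.56541158 0.23190421 0.22818522]
```

Run:
```python
from h import *
m=manip.camera_model('wrist'); s=manip.observe(); T=R.from_rotvec(s['tcp_rot']).as_matrix(); Rm=R.from_rotvec(m['rvec']).as_matrix(); f,cx,cy=K(m)
b=cv2.imread('pics/w16.png')[:280,120:520]
g=cv2.cvtColor(b,cv2.COLOR_BGR2GRAY).astype(int)
print('row profile col150',g[196:226:1,150].tolist()); print('left wall rows col 80',g[90:112,80].tolist(), 'c80 r24-44',g[24:44,80].tolist())
def pt(l,r,v,w):
    d=w*f/(r-l); c=np.array([((l+r)/2+120-cx)/f*d,(v-cy)/f*d,d]); return T.T@(Rm.T@(c-np.array(m['tvec']))-s['eef_pos'])
P=[pt(92,302,216,.116),pt(76,319,103.5,.116),pt(77,317.5,33.5,.116)]; Q=np.array([[58,42],[-2,40],[-32,22]])/1000
print(P)
# fit tool (x,z) = t + Rot * (-sx, -sz)
from scipy.optimize import least_squares
def mod(p,q):
    c,sn=np.cos(p[2]),np.sin(p[2]); fx=np.array([c,-sn]); dn=np.array([sn,c]); return p[:2]+(-q[0])*fx+(-q[1])*dn
r=least_squares(lambda p:np.concatenate([mod(p,q)-np.array([P[i][0],P[i][2]]) for i,q in enumerate(Q)]),[.08,.06,.1])
print('pitch',np.degrees(r.x[2]),'lip',mod(r.x,(-.058,0)),'rear',mod(r.x,(.058,0)),'grip',mod(r.x,(.066,.105)),r.fun.round(4))
```

```text
row profile col150 [143, 136, 124, 113, 112, 113, 117, 119, 118, 116, 116, 116, 116, 115, 113, 118, 134, 149, 154, 156, 151, 133, 117, 113, 113, 114, 114, 114, 115, 115]
left wall rows col 80 [159, 160, 160, 160, 160, 160, 160, 160, 161, 160, 154, 137, 119, 109, 104, 106, 111, 118, 125, 132, 139, 143] c80 r24-44 [110, 110, 111, 111, 111, 111, 111, 111, 111, 121, 140, 152, 154, 153, 154, 153, 154, 154, 154, 154]
[array([0.02100639, 0.00108473, 0.0282272 ]), array([0.08039902, 0.00129317, 0.02239061]), array([0.11245613, 0.00120439, 0.0345851 ])]
pitch 8.416646981878202 lip [0.14165053 0.05303382] rear [0.02689986 0.07001279] grip [ 0.00361713 -0.03268538] [-0.0003  0.0002 -0.     -0.0007  0.0003  0.0005]
```

```bash
python3 -m pendant '[{"travel":[-0.2,-0.13,-0.09],"dr":[0,0,0]},{"travel":[-0.5,-0.34,-0.22],"dr":[0,0,0]},{"travel":[-0.82,-0.55,-0.366],"dr":[0,0,0]},{"travel":[-0.82,-0.55,-0.366],"dr":[0,0,0]},{"travel":[-0.82,-0.55,-0.366],"dr":[0,0,0]}]'
python3 -m pendant '[{"travel":[-0.82,-0.55,-0.366],"dr":[0,0,0]},{"travel":[-0.82,-0.55,-0.366],"dr":[0,0,0]},{"travel":[-0.82,-0.55,-0.366],"dr":[0,0,0]},{"travel":[-0.82,-0.55,-0.366],"dr":[0,0,0]},{"travel":[-0.82,-0.55,-0.366],"dr":[0,0,0]}]'
python3 -m pendant '[{"travel":[-0.82,-0.55,-0.366],"dr":[0,0,0]},{"travel":[-0.82,-0.55,-0.366],"dr":[0,0,0]},{"travel":[-0.82,-0.55,-0.366],"dr":[0,0,0]},{"travel":[-0.82,-0.55,-0.366],"dr":[0,0,0]},{"travel":[-0.82,-0.55,-0.366],"dr":[0,0,0]}]'
python3 -m pendant '[{"travel":[-0.82,-0.55,-0.366],"dr":[0,0,0]},{"travel":[-0.5,-0.34,-0.22],"dr":[0,0,0]},{"travel":[-0.2,-0.13,-0.09],"dr":[0,0,0]},{"travel":[0,0,0],"dr":[0,0,0]},{"travel":[0,0,0],"dr":[0,0,0]}]'
python3 - <<'E'
from h import *
s,T,L,B=state((.1416,0,.053),(.0269,0,.070));eggs('w17')
print(s['eef_pos'],s['tcp_rot'],L)
E
```

```text
time: 22.42
eef_pos: [0.5414, 0.1322, 0.2287]
tcp_rot: [-1.643, -2.238, -0.348]
ft_force: [-0.3, 0.1, -5.4]
opening: 0.231
time: 22.83
eef_pos: [0.5093, 0.0044, 0.2288]
tcp_rot: [-1.644, -2.237, -0.349]
ft_force: [1.5, -0.3, -5.1]
opening: 0.223
time: 23.25
eef_pos: [0.4771, -0.1233, 0.2286]
tcp_rot: [-1.644, -2.237, -0.349]
ft_force: [0.4, -0.0, -5.2]
opening: 0.223
time: 23.67
eef_pos: [0.4658, -0.1682, 0.2283]
tcp_rot: [-1.644, -2.235, -0.35]
ft_force: [-0.4, 1.0, -5.7]
opening: 0.222
j [-0.23  0.7   1.    1.8  -0.77  1.45  1.37] F [-0.4  1.  -5.7] toolz [-0.127  0.393 -0.911] TCP tray [-0.2825, -0.2371, 0.2283] lip [-0.2229, -0.0985, 0.2385] rear [-0.2617, -0.188, 0.1757] pitch 32.8 yaw -72.79
[(206, 131, 91, 67), (134, 112, 70, 92), (84, 33, 101, 86)]
[ 0.46577905 -0.16823706  0.22832354] [-1.64448766 -2.23547458 -0.34996327] [ 0.42077181 -0.02425504  0.23847666]
```

```bash
python3 -m pendant '[{"travel":[0,0,0],"dr":[-0.41,0,0.91]},{"travel":[0,0,0],"dr":[-0.41,0,0.91]},{"travel":[0,0,0],"dr":[-0.41,0,0.91]},{"travel":[0,0,0],"dr":[-0.41,0,0.91]},{"travel":[0,0,0],"dr":[-0.41,0,0.91]}]'
python3 -m pendant '[{"travel":[0,0,0],"dr":[-0.41,0,0.91]},{"travel":[0,0,0],"dr":[-0.41,0,0.91]},{"travel":[0,0,0],"dr":[-0.14,0,0.3]},{"travel":[0,0,0],"dr":[0,0,0]},{"travel":[0,0,0],"dr":[0,0,0]}]'
python3 -m pendant '[{"travel":[0,0,0],"dr":[0,-0.8,0]},{"travel":[0,0,0],"dr":[0,-1,0]},{"travel":[0,0,0],"dr":[0,-1,0]},{"travel":[0,0,0],"dr":[0,-1,0]},{"travel":[0,0,0],"dr":[0,-0.8,0]}]'
python3 - <<'E'
from h import *
s,T,L,B=state((.1416,0,.053),(.0269,0,.070));eggs('w18')
print(s['eef_pos'],s['tcp_rot'],L)
E
```

```text
time: 24.13
eef_pos: [0.4658, -0.1672, 0.2283]
tcp_rot: [-2.128, -1.857, -0.452]
ft_force: [0.3, -0.9, -5.9]
opening: 0.224
time: 24.55
eef_pos: [0.4656, -0.1677, 0.2284]
tcp_rot: [-2.323, -1.654, -0.493]
ft_force: [-0.3, 0.6, -5.6]
opening: 0.224
time: 24.97
eef_pos: [0.4663, -0.1676, 0.2287]
tcp_rot: [-2.547, -1.816, -0.018]
ft_force: [-0.1, 0.8, -5.7]
opening: 0.22
j [-0.63  0.6   1.23  2.   -0.68  1.05  0.6 ] F [-0.1  0.8 -5.7] toolz [ 0.001  0.018 -1.   ] TCP tray [-0.2817, -0.2369, 0.2287] lip [-0.1589, -0.1648, 0.1781] rear [-0.2577, -0.2225, 0.1592] pitch 9.4 yaw -109.06
[(206, 133, 90, 66), (134, 113, 70, 92), (85, 34, 100, 88)]
[ 0.46627815 -0.16759894  0.22870094] [-2.54696582 -1.81608864 -0.01780501] [ 0.51250034 -0.03282125  0.17812382]
```

```bash
python3 -m pendant '[{"travel":[-0.09,0,0.72],"dr":[0,-0.37,0]},{"travel":[-0.09,0,0.72],"dr":[0,-0.37,0]},{"travel":[-0.09,0,0.72],"dr":[0,-0.37,0]},{"travel":[-0.09,0,0.72],"dr":[0,-0.2,0]},{"travel":[0,0,0],"dr":[0,0,0]}]'
python3 - <<'E'
from h import *
s,T,L,B=state((.1416,0,.053),(.0269,0,.070))
d=np.array([.334,.943,0]); C=np.array([.505,-.061,0]); e=np.array([-.943,.334,0])
print(s['eef_pos'],'TCP d',(s['eef_pos']-C)@d,'lip d,e,z',(L-C)@d,(L-C)@e,L[2],'rear z',B[2])
E
```

```text
time: 25.43
eef_pos: [0.4599, -0.1774, 0.1538]
tcp_rot: [2.52, 1.795, -0.128]
ft_force: [-0.5, 0.6, -5.8]
opening: 0.218
j [-0.6   0.73  1.14  2.06 -0.75  0.89  0.62] F [-0.5  0.6 -5.8] toolz [-0.041 -0.085 -0.996] TCP tray [-0.293, -0.2402, 0.1538] lip [-0.1758, -0.171, 0.0879] rear [-0.2759, -0.2293, 0.0816] pitch 3.1 yaw -109.15
[ 0.45988882 -0.17736124  0.15384497] TCP d -0.12479578671135522 lip d,e,z 0.011292677137395348 0.005330041391382041 0.08787792668244226 rear z 0.08164625114904343
```

```bash
python3 -m pendant '[{"travel":[0.33,0,-0.1],"dr":[0,-1,0]},{"travel":[0.32,0,-0.12],"dr":[0,-1,0]},{"travel":[0.31,0,-0.14],"dr":[0,-1,0]},{"travel":[0.3,0,-0.14],"dr":[0,-1,0]},{"travel":[0.29,0,-0.16],"dr":[0,-1,0]}]'
python3 -m pendant '[{"travel":[0.28,0,-0.18],"dr":[0,-1,0]},{"travel":[0,0,0],"dr":[0,0,0]},{"travel":[0,0,0],"dr":[0,0,0]}]'
python3 - <<'E'
from h import *
s,T,L,B=state((.1416,0,.053),(.0269,0,.070));eggs('w19')
d=np.array([.334,.943,0]); C=np.array([.505,-.061,0]); e=np.array([-.943,.334,0])
print(s['eef_pos'],'TCP d',(s['eef_pos']-C)@d,'lip d,e,z',(L-C)@d,(L-C)@e,L[2],'rear z',B[2])
E
```

```text
time: 25.85
eef_pos: [0.4763, -0.1385, 0.1633]
tcp_rot: [2.259, 1.606, -0.619]
ft_force: [0.7, -0.6, -5.9]
opening: 0.222
time: 26.1
eef_pos: [0.4791, -0.1304, 0.1625]
tcp_rot: [2.199, 1.57, -0.706]
ft_force: [-0.2, -1.9, -4.6]
opening: 0.22
j [-0.96  1.02  1.23  1.97 -0.42  0.92  0.07] F [-0.2 -1.9 -4.6] toolz [-0.194 -0.545 -0.816] TCP tray [-0.2478, -0.217, 0.1625] lip [-0.1749, -0.1736, 0.0374] rear [-0.264, -0.226, 0.0899] pitch -26.9 yaw -108.89
[(117, 0, 84, 40)]
[ 0.47907107 -0.13038983  0.16252092] TCP d -0.07409486809624612 lip d,e,z 0.010796039126617507 0.002683520065498483 0.03739335636426003 rear z 0.08985920525947473
```

```bash
python3 -m pendant '[{"travel":[0.28,0,-0.2],"dr":[0,-0.8,0]},{"travel":[0.28,0,-0.2],"dr":[0,-0.8,0]},{"travel":[0,0,0],"dr":[0,0,0]},{"travel":[0,0,0],"dr":[0,0,0]},{"travel":[0,0,0],"dr":[0,0,0]}]'
python3 - <<'E'
from h import *
s,T,L,B=state((.1416,0,.053),(.0269,0,.070));eggs('w20')
sc,m=snap('scene','s20'); tp,mt=snap('top','t20')
w=cv2.imread('pics/w20.png')
a=cv2.resize(w[0:200,140:500],(540,300)); b=cv2.resize(sc[190:265,280:370,::-1],(360,300),interpolation=cv2.INTER_CUBIC); c=cv2.resize(tp[140:230,305:395,::-1],(300,300),interpolation=cv2.INTER_CUBIC)
cv2.imwrite('pics/z20.png',np.vstack([np.pad(a,((0,0),(0,120),(0,0))),np.hstack([b,c])]))
for im,n in((sc[190:265,280:370,::-1],'scene'),(tp[140:230,305:395,::-1],'top')):
    b=im.astype(int); eg=((b[...,2]-b[...,0]>14)&(b[...,2]>100)).astype(np.uint8); c,_=cv2.findContours(eg,0,2); print(n,[(cv2.boundingRect(k),cv2.contourArea(k)) for k in c if cv2.contourArea(k)>15])
E
```

```text
time: 26.57
eef_pos: [0.483, -0.1172, 0.1632]
tcp_rot: [2.107, 1.493, -0.839]
ft_force: [-0.1, -0.4, -1.7]
opening: 0.222
j [-1.02  1.12  1.23  1.92 -0.36  0.98 -0.04] F [-0.1 -0.4 -1.7] toolz [-0.231 -0.645 -0.728] TCP tray [-0.2362, -0.2095, 0.1632] lip [-0.1786, -0.1758, 0.0276] rear [-0.261, -0.2235, 0.0938] pitch -34.8 yaw -109.29
[(272, 255, 121, 25)]
scene [((43, 22, 28, 23), 211.0)]
top [((15, 44, 14, 17), 148.0)]
```

```bash
python3 -m pendant '[{"travel":[-0.3,0,0.02],"dr":[0,0,0]},{"travel":[-0.5,0,0.03],"dr":[0,0,0]},{"travel":[-0.6,0,0.04],"dr":[0,0,0]},{"travel":[-0.7,0,-0.2],"dr":[0,0,0]},{"travel":[-0.7,0,-0.4],"dr":[0,0,0]}]'
python3 -m pendant '[{"travel":[-0.7,0,-0.8],"dr":[0,0,0]},{"travel":[-0.7,0,-0.8],"dr":[0,0,0]},{"travel":[-0.7,0,-0.8],"dr":[0,0,0]},{"travel":[-0.3,0,-0.3],"dr":[0,0,0]},{"travel":[0,0,0],"dr":[0,0,0]}]'
python3 - <<'E'
from h import *
s,T,L,B=state((.1416,0,.053),(.0269,0,.070)); print(s['eef_pos'],L)
im,m=snap('wrist','w21'); sc,m=snap('scene','s21'); tp,mt=snap('top','t21')
w=im[:,:,::-1]
a=cv2.resize(w,(480,300)); b=cv2.resize(sc[190:265,280:370,::-1],(360,300),interpolation=cv2.INTER_CUBIC); c=cv2.resize(tp[140:230,305:395,::-1],(300,300),interpolation=cv2.INTER_CUBIC)
cv2.imwrite('pics/z21.png',np.vstack([np.pad(a,((0,0),(0,180),(0,0))),np.hstack([b,c])]))
E
```

```text
time: 27.13
eef_pos: [0.4681, -0.1573, 0.2202]
tcp_rot: [2.105, 1.493, -0.844]
ft_force: [0.6, -0.3, -2.6]
opening: 0.219
time: 27.55
eef_pos: [0.4715, -0.1541, 0.3116]
tcp_rot: [2.106, 1.494, -0.835]
ft_force: [0.9, -0.1, -3.6]
opening: 0.223
j [-1.01  0.73  1.25  1.88  0.06  1.12 -0.18] F [ 0.9 -0.1 -3.6] toolz [-0.228 -0.645 -0.729] TCP tray [-0.269, -0.2301, 0.3116] lip [-0.2111, -0.1964, 0.176] rear [-0.2936, -0.2441, 0.2421] pitch -34.7 yaw -109.28
[ 0.47148427 -0.15410946  0.31157963] [ 0.49347233 -0.09084606  0.17602954]
```

View pics/z21.png

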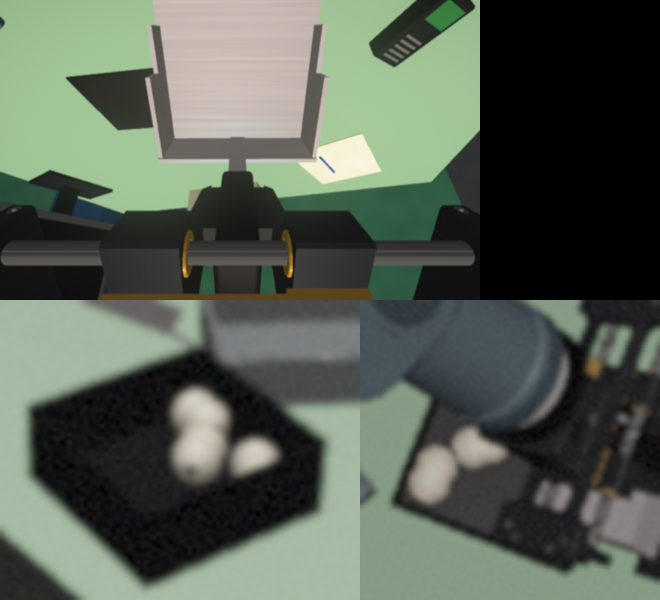

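All three insulators are in the tub in both the scene and top crops, and the scoop is empty. Levelling it and turning back toward the mat.

```bash
python3 -m pendant '[{"travel":[0,0,0],"dr":[0,1,0]},{"travel":[0,0,0],"dr":[0,1,0]},{"travel":[0,0,0],"dr":[0,1,0]},{"travel":[0,0,0],"dr":[0,1,0]},{"travel":[0,0,0],"dr":[0,1,0]}]'
python3 -m pendant '[{"travel":[0,0,0],"dr":[0,1,0]},{"travel":[0,0,0],"dr":[0,0.94,0]},{"travel":[0,0,0],"dr":[-0.14,0,-0.98]},{"travel":[0,0,0],"dr":[-0.14,0,-0.98]},{"travel":[0,0,0],"dr":[-0.14,0,-0.98]}]'
python3 -m pendant '[{"travel":[0,0,0],"dr":[-0.14,0,-0.98]},{"travel":[0,0,0],"dr":[-0.14,0,-0.98]},{"travel":[0,0,0],"dr":[-0.14,0,-0.98]},{"travel":[0,0,0],"dr":[-0.14,0,-0.98]},{"travel":[0,0,0],"dr":[-0.14,0,-0.98]}]'
python3 -m pendant '[{"travel":[0,0,0],"dr":[-0.14,0,-0.98]},{"travel":[0,0,0],"dr":[-0.14,0,-0.98]},{"travel":[0,0,0],"dr":[-0.14,0,-0.98]},{"travel":[0,0,0],"dr":[-0.14,0,-0.98]},{"travel":[0,0,0],"dr":[-0.14,0,-0.98]}]'
python3 -m pendant '[{"travel":[0,0,0],"dr":[-0.14,0,-0.98]},{"travel":[0,0,0],"dr":[-0.14,0,-0.98]},{"travel":[0,0,0],"dr":[-0.14,0,-0.98]},{"travel":[0,0,0],"dr":[-0.14,0,-0.98]},{"travel":[0,0,0],"dr":[-0.14,0,-0.98]}]'
python3 - <<'E'
from h import *
s,T,L,B=state((.1416,0,.053),(.0269,0,.070)); print(s['eef_pos'],L,T)
E
```

```text
time: 28.12
eef_pos: [0.4706, -0.1526, 0.3086]
tcp_rot: [2.393, 1.701, -0.391]
ft_force: [-0.2, -0.4, -3.3]
opening: 0.223
time: 28.53
eef_pos: [0.47, -0.1533, 0.3082]
tcp_rot: [2.227, 2.07, -0.18]
ft_force: [0.7, -0.4, -2.8]
opening: 0.223
time: 28.95
eef_pos: [0.47, -0.1528, 0.3079]
tcp_rot: [1.722, 2.488, -0.144]
ft_force: [0.6, -0.7, -3.3]
opening: 0.221
time: 29.37
eef_pos: [0.47, -0.1528, 0.3078]
tcp_rot: [1.145, 2.791, -0.101]
ft_force: [0.4, 0.0, -3.5]
opening: 0.22
time: 29.78
eef_pos: [0.4699, -0.1528, 0.3076]
tcp_rot: [0.52, 2.967, -0.054]
ft_force: [0.2, -0.1, -3.7]
opening: 0.226
j [-0.53  0.14  0.82  2.   -0.1   0.91  1.56] F [ 0.2 -0.1 -3.7] toolz [ 0.121 -0.057 -0.991] TCP tray [-0.2694, -0.2281, 0.3076] lip [-0.3357, -0.1124, 0.2363] rear [-0.2787, -0.2134, 0.2347] pitch 0.8 yaw -19.93
[ 0.46989066 -0.15284844  0.30764168] [ 0.34427607 -0.1082805   0.23626778] [[-0.9323477   0.34076301  0.12086496]
 [ 0.33616449  0.94006313 -0.05722546]
 [-0.13312101 -0.01272351 -0.99101812]]
```

```bash
python3 -m pendant '[{"travel":[0,0,0],"dr":[-0.12,0,-0.83]},{"travel":[0,0,0],"dr":[-0.12,-0.16,-0.83]},{"travel":[-0.7,-0.87,0.1],"dr":[0,0,0]},{"travel":[-0.7,-0.87,0.1],"dr":[0,0,0]},{"travel":[-0.7,-0.87,0.1],"dr":[0,0,0]}]'
python3 -m pendant '[{"travel":[-0.7,-0.87,0.1],"dr":[0,0,0]},{"travel":[-0.7,-0.87,0.1],"dr":[0,0,0]},{"travel":[0,0,0],"dr":[0,0,0]},{"travel":[0,0,0],"dr":[0,0,0]}]'
python3 - <<'E'
from h import *
s,T,L,B=state((.1416,0,.053),(.0269,0,.070)); print(s['eef_pos'],(L+B)/2,T)
im,m=snap('wrist','w22'); f,cx,cy=K(m)
b=im[:280,120:520,::-1]; g=cv2.cvtColor(b,cv2.COLOR_BGR2GRAY).astype(int)
print(g[196:232,150].tolist())
print(g[85:125,80].tolist(),g[20:45,80].tolist())
for r in (60,150): print(r,g[r,60:110].tolist(),g[r,285:335].tolist())
E
```

```text
time: 30.2
eef_pos: [0.5093, -0.2279, 0.3084]
tcp_rot: [0.304, 2.982, -0.037]
ft_force: [0.1, 0.8, -2.6]
opening: 0.222
time: 30.53
eef_pos: [0.5343, -0.2788, 0.3088]
tcp_rot: [0.311, 2.982, -0.04]
ft_force: [0.4, -0.1, -2.5]
opening: 0.223
j [-0.18  0.39  0.78  1.76 -0.37  0.99  2.1 ] F [ 0.4 -0.1 -2.5] toolz [ 0.139 -0.041 -0.989] TCP tray [-0.3026, -0.3656, 0.3088] lip [-0.3838, -0.2609, 0.2359] rear [-0.3133, -0.353, 0.2357] pitch 0.1 yaw -11.94
[ 0.53425583 -0.27883801  0.30883152] [ 0.46120772 -0.26425564  0.23581343] [[-0.96844547  0.20691866  0.13891742]
 [ 0.20311971  0.97828901 -0.04114591]
 [-0.14441524 -0.01163071 -0.98944882]]
[95, 95, 95, 96, 95, 95, 95, 96, 96, 95, 95, 94, 94, 92, 91, 110, 158, 185, 189, 189, 188, 187, 186, 186, 186, 186, 187, 186, 186, 185, 185, 185, 186, 186, 186, 185]
[186, 185, 185, 185, 185, 186, 186, 185, 186, 185, 186, 185, 186, 186, 183, 159, 120, 95, 99, 119, 132, 136, 147, 161, 169, 172, 174, 176, 180, 185, 188, 188, 188, 188, 188, 189, 188, 188, 189, 188] [182, 182, 182, 182, 181, 183, 183, 182, 183, 182, 182, 183, 184, 186, 188, 188, 189, 1
[... 267 characters left out ...]
88, 188, 188] [185, 185, 185, 184, 184, 185, 185, 184, 185, 180, 158, 105, 84, 84, 84, 84, 84, 85, 83, 82, 90, 130, 178, 189, 187, 187, 183, 154, 92, 58, 52, 52, 55, 56, 56, 54, 55, 54, 54, 53, 53, 52, 52, 51, 51, 51, 51, 50, 50, 49]
150 [187, 187, 187, 187, 188, 187, 187, 187, 187, 187, 187, 187, 188, 187, 187, 187, 188, 187, 187, 187, 188, 188, 189, 189, 188, 189, 181, 148, 98, 82, 82, 84, 84, 84, 85, 84, 83, 84, 84, 83, 83, 84, 84, 85, 84, 84, 84, 91, 130, 180] [106, 87, 87, 88, 87, 88, 88, 87, 86, 88, 87, 86, 86, 87, 87, 87, 87, 85, 85, 95, 134, 178, 188, 187, 186, 186, 187, 186, 186, 186, 186, 185, 186, 186, 186, 185, 186, 185, 185, 186, 185, 185, 186, 185, 186, 186, 185, 184, 183, 184]
```

```bash
python3 -m pendant '[{"travel":[0.144,0,0.975],"dr":[0,0,0]},{"travel":[0.144,0,0.975],"dr":[0,0,0]},{"travel":[0.144,0,0.975],"dr":[0,0,0]},{"travel":[0.144,0,0.975],"dr":[0,0,0]},{"travel":[0.144,0,0.975],"dr":[0,0,0]}]'
python3 -m pendant '[{"travel":[0.144,0,0.975],"dr":[0,0,0]},{"travel":[0.144,0,0.975],"dr":[0,0,0]},{"travel":[0.1,0,0.7],"dr":[0,0,0]},{"travel":[0.1,0,0.6],"dr":[0,0,0]},{"travel":[0,0,0],"dr":[0,0,0]}]'
python3 -m pendant '[{"travel":[0.03,0,0.2],"dr":[0,0,0]},{"travel":[0.02,0,0.16],"dr":[0,0,0]},{"travel":[0,0,0],"dr":[0,0,0]},{"travel":[0,0,0],"dr":[0,0,0]}]'
python3 - <<'E'
from h import *
s,T,L,B=state((.1416,0,.053),(.0269,0,.070)); print(s['eef_pos'],(L+B)/2)
E
```

```text
time: 31.0
eef_pos: [0.535, -0.2767, 0.1863]
tcp_rot: [0.304, 2.98, -0.036]
ft_force: [0.1, 0.5, -2.8]
opening: 0.223
time: 31.42
eef_pos: [0.533, -0.2765, 0.1025]
tcp_rot: [0.304, 2.985, -0.033]
ft_force: [-0.3, 0.0, -3.6]
opening: 0.219
time: 31.75
eef_pos: [0.5361, -0.2795, 0.0977]
tcp_rot: [0.306, 2.977, -0.038]
ft_force: [0.1, -0.1, -3.7]
opening: 0.223
j [ 0.02  0.66  0.54  1.91 -0.66  0.59  2.35] F [ 0.1 -0.1 -3.7] toolz [ 0.145 -0.04  -0.989] TCP tray [-0.3017, -0.3673, 0.0977] lip [-0.3828, -0.2631, 0.0241] rear [-0.3121, -0.355, 0.0245] pitch -0.2 yaw -11.76
[ 0.53608994 -0.27952853  0.09772531] [ 0.46344527 -0.26513923  0.02426775]
```

```bash
python3 -m pendant '[{"travel":[0.05,0,0.35],"dr":[0,0,0]},{"travel":[0.04,0,0.25],"dr":[0,0,0]},{"travel":[0,0,0],"dr":[0,0,0]}]'
python3 -m pendant '[{"travel":[0.015,0,0.1],"dr":[0,0,0]},{"travel":[0,0,0],"dr":[0,0,0]},{"travel":[0,0,0],"dr":[0,0,0]}]'
python3 -m pendant '[{"travel":[0.015,0,0.1],"dr":[0,0,0]},{"travel":[0,0,0],"dr":[0,0,0]},{"travel":[0,0,0],"dr":[0,0,0]}]'
python3 -c "
from h import *
s,T,L,B=state((.1416,0,.053),(.0269,0,.070))"
```

```text
time: 32.0
eef_pos: [0.535, -0.2792, 0.0806]
tcp_rot: [0.306, 2.979, -0.036]
ft_force: [-0.5, -0.2, -2.8]
opening: 0.223
time: 32.25
eef_pos: [0.5357, -0.2799, 0.0794]
tcp_rot: [0.306, 2.977, -0.038]
ft_force: [-0.2, 0.3, -3.1]
opening: 0.221
time: 32.5
eef_pos: [0.536, -0.2801, 0.0772]
tcp_rot: [0.306, 2.977, -0.038]
ft_force: [1.0, -0.3, -1.3]
opening: 0.228
j [ 0.04  0.69  0.51  1.92 -0.68  0.55  2.37] F [ 1.  -0.3 -1.3] toolz [ 0.145 -0.04  -0.989] TCP tray [-0.3021, -0.3677, 0.0772] lip [-0.3832, -0.2635, 0.0036] rear [-0.3125, -0.3554, 0.004] pitch -0.2 yaw -11.78
```

```bash
python3 -m pendant '[{"travel":[0.01,0,0.06],"dr":[0,0,0]},{"travel":[0,0,0],"dr":[0,0,0]},{"travel":[0,0,0],"dr":[0,0,0]}]'
python3 -m pendant '[{"travel":[0.01,0,0.06],"dr":[0,0,0]},{"travel":[0,0,0],"dr":[0,0,0]},{"travel":[0,0,0],"dr":[0,0,0]}]'
```

```text
time: 32.75
eef_pos: [0.5364, -0.2804, 0.0765]
tcp_rot: [0.306, 2.976, -0.038]
ft_force: [-0.2, -0.9, 6.6]
opening: 0.223
time: 33.0
eef_pos: [0.5365, -0.2807, 0.0761]
tcp_rot: [0.307, 2.975, -0.037]
ft_force: [-3.9, 1.2, 18.4]
opening: 0.225
```

```bash
python3 -m pendant '[{"travel":[-0.01,0,-0.06],"dr":[0,0,0]},{"travel":[0,0,0],"dr":[0,0,0]}]'
python3 -m pendant '[{"travel":[0,0,0],"dr":[0,0,0]},{"travel":[0,0,0],"dr":[0,0,0]},{"travel":[0,0,0],"dr":[0,0,0]},{"travel":[0,0,0],"dr":[0,0,0]},{"travel":[0,0,0],"dr":[0,0,0]}]' 1 20
python3 -m pendant '[{"travel":[0,0,0],"dr":[0,0,0]},{"travel":[0,0,0],"dr":[0,0,0]},{"travel":[0,0,0],"dr":[0,0,0]},{"travel":[0,0,0],"dr":[0,0,0]},{"travel":[0,0,0],"dr":[0,0,0]}]'
```

```text
time: 33.17
eef_pos: [0.5365, -0.2803, 0.0765]
tcp_rot: [0.306, 2.975, -0.038]
ft_force: [-0.0, -0.3, 6.0]
opening: 0.224
time: 33.58
eef_pos: [0.5355, -0.2796, 0.0751]
tcp_rot: [0.306, 2.978, -0.037]
ft_force: [0.1, -0.3, 0.2]
opening: 0.577
time: 34.0
eef_pos: [0.5357, -0.2798, 0.0754]
tcp_rot: [0.306, 2.977, -0.038]
ft_force: [0.9, -0.6, 0.6]
opening: 0.951
```

```bash
python3 -m pendant '[{"travel":[-0.04,0,-0.3],"dr":[0,0,0]},{"travel":[-0.1,0,-0.7],"dr":[0,0,0]},{"travel":[-0.14,0,-0.97],"dr":[0,0,0]},{"travel":[-0.14,0,-0.97],"dr":[0,0,0]},{"travel":[-0.14,0,-0.97],"dr":[0,0,0]}]'
python3 -m pendant '[{"travel":[-0.14,0,-0.97],"dr":[0,0.8,0]},{"travel":[-0.07,0,-0.97],"dr":[0,0.8,0]},{"travel":[0,0,-0.8],"dr":[0,0,0]},{"travel":[0,0,0],"dr":[0,0,0]},{"travel":[0,0,0],"dr":[0,0,0]}]'
python3 - <<'E'
from h import *
s=manip.observe(); print(s['eef_pos'],s['tcp_rot'])
im,m=snap('wrist','w30')
b=im.astype(int); hs=cv2.cvtColor(im,cv2.COLOR_RGB2HSV)
light=((hs[...,1]<40)&(hs[...,2]>110)).astype(np.uint8); light[260:]=0
dark=((hs[...,2]<75)).astype(np.uint8); dark[260:]=0
for n,k in(('light',light),('dark',dark)):
    c,_=cv2.findContours(cv2.morphologyEx(k,cv2.MORPH_OPEN,np.ones((3,3))),0,2)
    for q in c:
        if cv2.contourArea(q)>800:
            r=cv2.minAreaRect(q); bx=cv2.boxPoints(r); P=np.array([ray(m,*x,.005)[:2] for x in bx]); print(n,np.round(r[0]),cv2.boundingRect(q),'c',P.mean(0).round(3),'sz',[np.linalg.norm(P[i]-P[i-1]).round(3) for i in(1,2)],[round(yaw(P[i]-P[i-1]),1) for i in (1,2)])
sc,_=snap('scene','s30'); tp,mt=snap('top','t30')
t0=cv2.imread('pics/top0.png').astype(int); s0=cv2.imread('pics/scene0.png').astype(int)
for nm,a,o,rois in(('top',tp,t0,{'mug':(80,120,330,372),'radio':(92,147,395,455),'meter':(200,262,145,208),'scoopmat':(165,240,385,448)}),('scene',sc,s0,{'mug':(232,280,375,420),'radio':(288,325,303,385),'meter':(143,178,343,383),'scoopmat':(235,292,235,310)})):
    for k,(r0,r1,c0,c1) in rois.items(): print(nm,k,np.abs(a[r0:r1,c0:c1,::-1]-o[r0:r1,c0:c1]).mean().round(2))
for nm,a,roi in(('top',tp,(140,230,305,395)),('scene',sc,(200,262,283,365))):
    b=a[roi[0]:roi[1],roi[2]:roi[3]].astype(int); e=((b[...,0]-b[...,2]>8)&(b[...,0]>100)).astype(np.uint8)
    e=cv2.morphologyEx(e,cv2.MORPH_OPEN,np.ones((3,3))); c,_=cv2.findContours(e,0,2); print(nm,'eggs',[(cv2.boundingRect(q),cv2.contourArea(q)) for q in c])
E
```

```text
time: 34.42
eef_pos: [0.5349, -0.2788, 0.1756]
tcp_rot: [0.307, 2.978, -0.038]
ft_force: [0.2, 0.5, 0.6]
opening: 0.997
time: 34.83
eef_pos: [0.5352, -0.2782, 0.2441]
tcp_rot: [0.321, 3.113, -0.018]
ft_force: [-0.3, 0.2, -0.5]
opening: 1.001
[ 0.53518759 -0.27823886  0.24408876] [ 0.32107131  3.11338801 -0.0177809 ]
light [ 26. 230.] (0, 201, 53, 59) c [ 0.541 -0.663] sz [np.float64(0.066), np.float64(0.084)] [np.float64(78.4), np.float64(-26.9)]
light [316. 105.] (258, 47, 117, 117) c [ 0.469 -0.266] sz [np.float64(0.125), np.float64(0.123)] [np.float64(164.8), np.float64(78.1)]
dark [311. 102.] (251, 17, 131, 168) c [ 0.467 -0.271] sz [np.float64(0.175), np.float64(0.136)] [np.float64(160.3), np.float64(74.9)]
dark [119.  77.] (70, 6, 107, 143) c [ 0.395 -0.473] sz [np.float64(0.139), np.float64(0.102)] [np.float64(143.9), np.float64(68.8)]
dark [527.  97.] (407, 0, 233, 204) c [ 0.515 -0.035] sz [np.float64(0.203), np.float64(0.223)] [np.float64(163.9), np.float64(69.9)]
top mug 9.44
top radio 13.04
top meter 10.4
top scoopmat 39.29
scene mug 3.92
scene radio 4.14
scene meter 4.05
scene scoopmat 9.52
top eggs [((15, 37, 30, 24), 328.0), ((26, 19, 16, 16), 165.5)]
scene eggs [((55, 24, 11, 9), 63.0), ((40, 12, 14, 23), 231.5)]
```

Run:
```python
from h import *
for nm,rois in(('top',{'mug':(70,130,320,385),'radio':(80,150,388,460),'meter':(195,265,138,212)}),('scene',{'mug':(225,285,370,425),'radio':(283,330,298,388),'meter':(140,182,338,388)})):
    A=cv2.imread(f'pics/{nm}0.png'); B=cv2.imread(f'pics/{nm[0]}30.png')
    for k,(r0,r1,c0,c1) in rois.items():
        a,b=[cv2.cvtColor(x[r0:r1,c0:c1],cv2.COLOR_BGR2GRAY).astype(np.float64) for x in(A,B)]
        print(nm,k,cv2.phaseCorrelate(a,b,cv2.createHanningWindow((c1-c0,r1-r0),cv2.CV_64F)),a.mean().round(),b.mean().round())
print(manip.observe()['ft_force'], manip.observe()['time'])
manip.sign_off()
```

```text
top mug ((-0.024907173224761436, -0.1929943432807093), 0.8670226852153905) 113.0 125.0
top radio ((-0.1422833103134309, -0.057381423040048674), 0.8512371404600663) 115.0 119.0
top meter ((0.3805125351980152, 0.008732098248763975), 1.0352879748279433) 111.0 122.0
scene mug ((0.053334375991411775, -0.056219858745112816), 1.025301486703146) 137.0 141.0
scene radio ((-0.009610087554470681, 0.007786444901189071), 1.0205421377412862) 137.0 141.0
scene meter ((0.10095898568868122, 0.5039354862410121), 1.0004910815017496) 139.0 143.0
[-0.04392603 -0.17383026 -0.40223484] 34.9833
the job is handed in; nothing more can be done
```

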